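# Clamp a clay pattern roller in its V-block cradle with a T-handled square key

## Robot

A 6-joint arm with a two-finger parallel gripper is mounted at the origin on the work surface. World frame = base frame: x ahead of the robot, y to its left, z up, the work surface at z = 0. Lengths are in m, angles in rad, forces in N, time in s.
With the tool pointing down it reaches from about 0.25 to 0.725 m from the base axis. Payload 4 kg.
Tool frame: the origin (TCP) lies midway between the tips of the shut fingers; the grasp point (between the pads) lies 19 mm behind it; z points along the fingers, y is the direction in which the jaws open and shut (so a half turn about z gives the same grasp; the last joint's range is limited). The gripper opens to 85 mm and grips with 20 to 120 N. Pads are 22 mm wide; open, the fingers measure 114 mm over their backs; the gripper's body (76 mm by 85 mm) begins 54 mm behind the grasp point. The pads swing forward as they close: fully open they stand 13 mm farther back than shut.
Start: joints at [1.26, 0.241, 0.005, 1.335, 0, 1.571], TCP at [0.153, 0.476, 0.231] pointing down, gripper open.
Joint ranges: [-2.72, 2.72], [-1.05, 1.87], [-1.09, 1.28], [-1.99, 2.15], [-1.42, 1.44], [-3.14, 3.14]. Speed limits (rad/s): [2.79, 2.79, 3.14, 3.14, 3.14, 3.14].

## Interface

Orientations are given as a unit quaternion [x, y, z, w].
In Python, from workcell import get_obs, camera, camera_model, job_done, masks_of gives the robot as it stands.
- The arm moves only by the tool jog_arm, never from a script. Its argument "deltas" is a list that holds one entry, the list of rows, each a list of 7 numbers: the shift along the tool's x, y, z in mm, then the turn, a rotation vector about the tool's x, y, z in degrees, then the finger opening in mm, from 0 to 85.4. A call has 1 to 5 rows; each row shifts and turns the pose as measured when the row begins, along the tool's axes as they then stand; what a row does not reach is not made up. A row lasts 1/10 s, in which the tool goes at most 50 mm and 8.59 degrees, less where a joint would pass 70% of its speed; a pose out of reach is approached as far as the arm can. A call with a gripper value outside its range is refused whole. The fingers move at their own pace and stop on an object; the grip force is fixed at half the most. Time passes only in rows, so rows that do not move let the fingers close. It gives the time, the measured TCP pose, the force and the opening at its end, in the units of the state.
- get_obs(): the state, without advancing time (a new reading comes with each control period).
- camera(name): name is "scene" or "top"; returns the picture (420x560x3 uint8, red, green, blue); there is no depth.
- camera_model(name): a dict with "fovy" (degrees; the focal length in pixels is half the picture's height over the tangent of half this angle, whatever the lens; pixels are square), "cx", "cy" (the principal point, pixels), "pose" (4x4, takes a point from camera to world coordinates). Camera axes: x right, y down, z forward; pixel columns grow to the right and rows downward; lengths in m; the calibration is good to about 2 mm. A picture is of the moment at which its call begins. camera_model takes no time and is no camera call.
- job_done(): hands the job in, once; it reports no verdict.
Trained networks look in the newest picture that a camera, given by its name, has taken for a name from the list of things; names that differ only in an ending like _2 or _b are one class to them, and where a whole thing is asked for, a point or a joint stands for the part that bears it (a point fixed in the world has none). Each returns a list of dicts, best first, with "conf" (0 to 1); they miss things now and then, are a little off and sometimes report something else, mostly with a low value. They report only what shows in the picture. A call takes as long as a camera call. They do not tell look-alikes from the thing itself.
- masks_of(target, camera): "pixels" (420x560 bool, what is visible of it) and "at" ([column, row] in pixels, amid what is visible of it).
The state is a dict: "clock": time; "joint_pos": joint angles; "joint_vel": joint speeds; "tau": joint torques, N m; "eef_pos": TCP position; "tool_rot": TCP orientation; "ft_force": force on the tool from outside, world axes, zero at the start; "ft_torque": the same for the moment, N m; "grip_width": finger opening in m.
Only numpy, scipy, OpenCV 4.12 (cv2) and the standard library are available. Lean on these libraries where they do the work, as an engineer would, in place of code of your own. Each camera call takes 0.05 s, during which the arm holds its last target. There are 200 camera calls.

## Task

Gently lay the fired-clay roller across the two V-blocks of the cradle, midway along, and let it go. Then stand the T-handled key fully home in the clamp screw and let go of it; take it again by its bar, as often as needed, and turn the screw clockwise (seen from above) to its stop, about two thirds of a turn, so that the keeper slides over the roller. Leave the key standing in the screw, move the keeper only with the key, and leave the cups and brush alone.

Things in the scene. Friction and masses are not known exactly. Their poses are not given: they have to be found in the camera images.
- roller: loose terracotta cylinder, 42 mm diameter, 170 mm long, thin dark bands, about 0.32 kg. Origin at its middle on its axis; x along its axis (level), y and z arbitrary. Starts on a wooden ware board, axis 29 mm above the table, between 4 mm high slats that stand 45 to 95 mm either side of its middle; the middle is clear to grasp.
- board: fixed wooden ware board under the roller, 240 (x) x 100 (y) x 8 mm, origin at the centre of its underside.
- cradle: fixed wooden base 110 (x) by 310 (y), y -100 to 210, 12 mm thick; origin on the table midway between the V-blocks, z up. V-blocks at y = -60 and +60, 24 mm thick, 76 wide, lips 49 high, 90-degree grooves along y: a laid roller's axis lies at x = 0, z = 55, along y. Beyond, at y 100 to 205, a dark steel clamp block 80 wide, 70 high; keep the roller short of it.
- seat (a point): point midway between the V-blocks, 55 mm above the table: where the middle of the laid roller lies. Axes as the cradle's.
- bore_mouth (a point): centre of a round upright bore, 24.5 mm wide, in the top of the steel clamp block (cradle y = 175 mm), 70 mm above the table. The head of the clamp screw lies 20 mm down in it (50 mm above the table), with a square socket. Axes as the cradle's.
- screw_seat (a point): point on the screw's axis 30 mm above the table, where the key's bottom end lies when it is fully home. Axes as the cradle's.
- screw (a joint): turn of the clamp screw, rad, growing clockwise seen from above, 0 to 4.2 (stop); starts at 0 to 0.5. At 0 the flats of its square socket (14.5 mm wide, 21 deep) are parallel to the cradle's x and y; at q they are turned clockwise by q. Friction about 0.12 N m; it stays where left. The key has about 0.2 rad of play in it either way.
- keeper_tip (a point): middle of the lower front edge of the steel keeper, a plate 40 mm wide, 10 thick, underside 79 and top 89 mm above the table, on the clamp block. The screw drives it 10 mm per rad towards the cradle's -y: from y = 100 (screw 0) to y = 58 (screw 4.2), with 3 mm of air over the laid roller.
- key: loose steel T key, upright, about 0.24 kg. Origin at the centre of its bottom end, z up the shaft. Square end 12 x 12 mm, 20 long (first 5 mm 9 x 9), flats along x and y; collar 22 mm diameter from 20 to 55 mm; neck 10 mm diameter up to the bar; bar 95 mm along x, 14 wide, 14 high, centred 95 up. Home, the collar rests on the screw head and the key stands by itself, loosely (may lean 3 degrees).
- key_bar (a point): centre of the key's cross-bar, 95 mm above its bottom end; axes as the key's (x along the bar).
- holder: fixed dark wooden block 70 x 70 mm on a 90 x 90 mm foot, 46 mm high, with a round hole 26 mm wide and 40 mm deep (floor at z = 6 mm) in which the key stands at the start. Origin at the centre of its underside.
- cup_a: terracotta cup, mouth 76 mm wide, 65 mm high, a bystander to leave alone. Origin at the centre of its underside.
- cup_b: terracotta cup, mouth 68 mm wide, 75 mm high, a bystander to leave alone. Origin at the centre of its underside.
- brush: brush lying beyond the cradle, a bystander to leave alone. Origin under its middle, x along it.
There are look-alikes about, which are no part of the job. Several things have the shape of the key; the one meant has the colours described above.

How it is judged:
On the way, in this order (a step that is already met when the one before it is completed fails the run):
1. the roller lies in both V-blocks, let go, with the clamp still open (x of roller in the frame of seat between -0.004 and 0.004 m and z of roller in the frame of seat between -0.004 and 0.004 m and y of roller in the frame of seat between -0.012 and 0.012 m and angle between the x axis of roller and the y axis of cradle, either way round below 0.08 rad and contact force between the fingers and roller below 0.1 N and linear speed of roller below 0.03 m/s and value of joint screw below 1 rad), for 0.2 s.
2. the key stands fully home in the screw, let go, before the screw is turned (less than 1 rad) (z of key in the frame of screw_seat between -0.004 and 0.004 m and horizontal distance between key and screw_seat below 0.006 m and angle between key's own z axis and vertical below 0.15 rad and contact force between the fingers and key below 0.1 N and value of joint screw below 1 rad), for 0.2 s.
3. the screw is turned to within 0.3 rad of its stop with the key home in it (z of key in the frame of screw_seat between -0.004 and 0.004 m and horizontal distance between key and screw_seat below 0.006 m and angle between key's own z axis and vertical below 0.15 rad and value of joint screw above 3.9 rad), for 0.1 s.
At the end, for the whole second after the job is handed in: Roller let go at rest in both V-blocks (4 mm across and in height, 12 mm along, 0.08 rad); screw past 3.9 rad (stop 4.2), so the keeper lies over the roller; key let go, standing fully home in the screw (4 mm of depth, 6 mm off axis, tilt under 0.15 rad) (all of step 3 and x of roller in the frame of seat between -0.004 and 0.004 m and z of roller in the frame of seat between -0.004 and 0.004 m and y of roller in the frame of seat between -0.012 and 0.012 m and angle between the x axis of roller and the y axis of cradle, either way round below 0.08 rad and contact force between the fingers and roller below 0.1 N and contact force between the fingers and key below 0.1 N and linear speed of each of roller, key below 0.02 m/s); the robot touches nothing.
It fails at once if the keeper or the screw is pushed by the robot itself instead of with the key (contact force between any of the fingers, the arm and keeper above 1.5 N or contact force between any of the fingers, the arm and screw above 1.5 N).
It fails at once if the roller is dropped or knocked (faster than 0.45 m/s while not held) (linear speed of roller above 0.45 m/s and contact force between the fingers and roller below 0.1 N).
It fails at once if a cup or the brush is moved by more than 40 mm, or a cup tips over (distance of any of cup_a, cup_b, brush from where it was at the start of the episode above 0.04 m or angle between any of cup_a, cup_b's own z axis and vertical above 0.6 rad).
It also fails if it takes over 64 s, if anything falls off the work surface, if the arm or the gripper's body presses on something with over 40 N, if the wrist force passes 120 N, or if a joint passes its speed limit or range.

## Working session

There is one attempt and no reset: what is moved stays moved. The work goes in short steps, Python scripts to look and compute and a tool call to move; the robot and the scene stay as the last step left them, time stands still between calls to the robot, and variables do not carry over. Pictures are saved under pics/ and viewed, about 8 in all and at most 12, crops included, and the job is handed in when it is done.

Besides the shell and the picture viewer there is one more tool, called after "Request:" by a JSON object that holds its "api" and its "payload". jog_arm: Moves the arm, as the interface text tells. Its arguments: {"type":"object","properties":{"deltas":{"type":"array"}},"required":["deltas"]}

```bash
mkdir -p pics; python3 - <<'E'
from workcell import *
import cv2,numpy as np
o=get_obs();print(o['clock'],o['eef_pos'],o['tool_rot'])
for c in('scene','top'):
    im=camera(c);cv2.imwrite(f'pics/{c}0.png',im[:,:,::-1]);m=camera_model(c);print(c,m['fovy'],m['cx'],m['cy'],np.round(m['pose'],4).tolist())
    for t in('roller','cradle','key','holder','cup_a','brush','board'):
        print(t,[(round(d['conf'],2),np.round(d['at']).tolist(),int(d['pixels'].sum())) for d in masks_of(t,c)])
E
```

```text
0.0 [0.15270576 0.47544736 0.23041673] [ 1.54781745e-01  9.87948133e-01 -1.03327693e-03 -1.74633166e-04]
scene 49.60104197072687 267.72049462663506 215.49322913203082 [[-0.4359, 0.7522, -0.4941, 1.1639], [0.9, 0.3629, -0.2415, 0.3964], [-0.0023, -0.55, -0.8352, 1.161], [0.0, 0.0, 0.0, 1.0]]
roller [(0.66, [150.0, 183.0], 754)]
cradle [(0.76, [266.0, 243.0], 3886)]
key [(0.81, [372.0, 204.0], 244), (0.78, [363.0, 238.0], 213), (0.75, [406.0, 266.0], 298), (0.72, [403.0, 306.0], 389)]
holder [(0.63, [356.0, 257.0], 829), (0.16, [362.0, 241.0], 228)]
cup_a [(0.88, [139.0, 238.0], 718), (0.65, [318.0, 303.0], 688)]
brush [(0.89, [227.0, 277.0], 812)]
board [(0.87, [154.0, 188.0], 1238)]
top 43.14324810026573 278.327523007146 209.6941671577573 [[0.0144, -0.9964, 0.0835, 0.461], [-0.9998, -0.0157, -0.014, 0.1157], [0.0152, -0.0833, -0.9964, 1.3673], [0.0, 0.0, 0.0, 1.0]]
roller [(0.85, [446.0, 224.0], 1159)]
cradle [(0.86, [281.0, 205.0], 5154)]
key [(0.83, [121.0, 232.0], 294), (0.61, [178.0, 298.0], 225), (0.55, [109.0, 183.0], 282), (0.54, [173.0, 243.0], 261)]
holder [(0.6, [180.0, 241.0], 950)]
cup_a [(0.91, [412.0, 158.0], 779), (0.55, [193.0, 159.0], 615), (0.32, [277.0, 207.0], 5221)]
brush [(0.57, [300.0, 155.0], 954)]
board [(0.93, [434.0, 232.0], 2575), (0.47, [443.0, 226.0], 1151)]
```

```bash
python3 - <<'E'
import cv2
a=cv2.imread('pics/top0.png');cv2.imwrite('pics/top0c.png',cv2.resize(a[100:400,70:520],(800,533),interpolation=cv2.INTER_CUBIC))
a=cv2.imread('pics/scene0.png');cv2.imwrite('pics/scene0c.png',cv2.resize(a[130:370,100:460],(800,533),interpolation=cv2.INTER_CUBIC))
E
```

```text
(no output)
```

View pics/top0c.png

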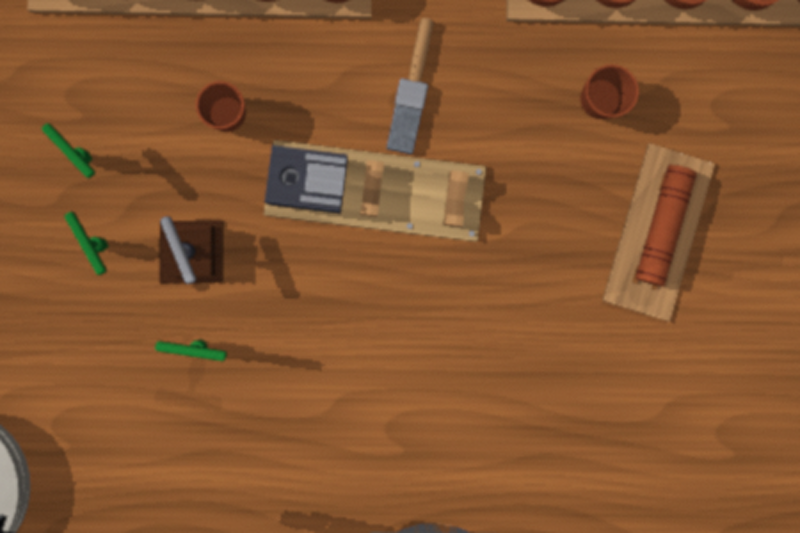

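View pics/scene0c.png

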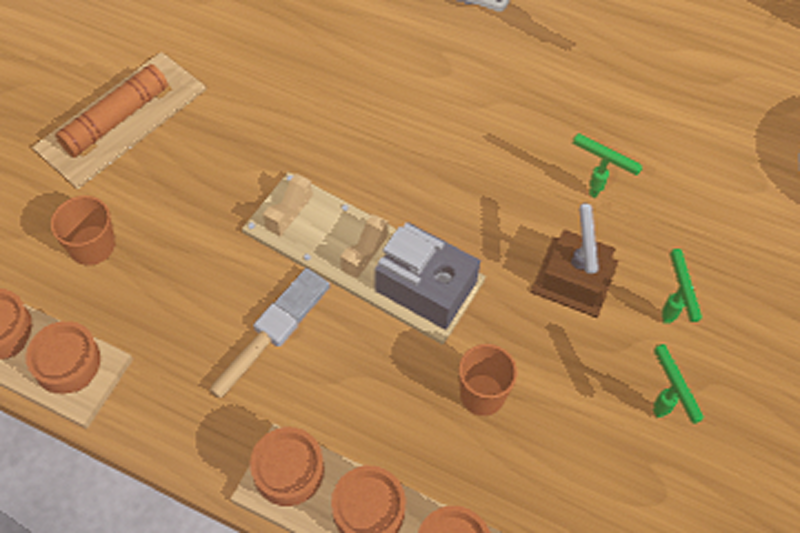

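The top view (crop scale 1.78) shows the only roller on its board at full pixel (446,224). The cradle is at (281,205), and its block and bore lie to the left, so cradle +y points about world +y.

Four things are key-shaped. Three are green look-alikes, at top (109,183), (121,232) and (178,298). The steel-grey one in the dark holder at (173,243) is the key I want. In the scene view it is at about (363,238).

Next I fit poses by matching silhouettes in both cameras.

```bash
cat > h.py <<'E'
from workcell import *
import cv2,numpy as np
from scipy.optimize import minimize
def box(x0,x1,y0,y1,z0,z1): return np.array([[x,y,z] for x in(x0,x1) for y in(y0,y1) for z in(z0,z1)])/1e3
def cyl(r,z0,z1):
    a=np.linspace(0,2*np.pi,24,endpoint=False)
    return np.array([[r*np.cos(t),r*np.sin(t),z] for t in a for z in(z0,z1)])/1e3
M={'cradle':[box(-55,55,-100,210,0,12),box(-38,38,-72,-48,12,49),box(-38,38,48,72,12,49),box(-40,40,100,205,0,70)],
'roller':[cyl(21,-85,85)[:,[2,0,1]]],
'key':[box(-47.5,47.5,-7,7,88,102),cyl(5,55,90),cyl(11,20,55)],
'bar':[box(-47.5,47.5,-7,7,88,102)],
'holder':[box(-45,45,-45,45,0,12),box(-35,35,-35,35,0,46)],'board':[box(-120,120,-50,50,0,8)]}
CM={c:camera_model(c) for c in('scene','top')}
def proj(P,c):
    m=CM[c];T=np.linalg.inv(m['pose']);q=np.atleast_2d(P)@T[:3,:3].T+T[:3,3];f=210/np.tan(np.radians(m['fovy']/2))
    return np.c_[m['cx']+f*q[:,0]/q[:,2],m['cy']+f*q[:,1]/q[:,2]]
def back(p,z,c):
    m=CM[c];f=210/np.tan(np.radians(m['fovy']/2));d=m['pose'][:3,:3]@np.array([(p[0]-m['cx'])/f,(p[1]-m['cy'])/f,1]);o=m['pose'][:3,3]
    return o+d*(z-o[2])/d[2]
def tf(P,x,y,z,yaw):
    c,s=np.cos(yaw),np.sin(yaw);return P@np.array([[c,-s,0],[s,c,0],[0,0,1]]).T+[x,y,z]
S=4
def sil(name,pose,c):
    im=np.zeros((420*S,560*S),np.uint8)
    for P in M[name]:
        h=cv2.convexHull(proj(tf(P,*pose),c).astype(np.float32))
        cv2.fillConvexPoly(im,np.round(((h+.5)*S-.5)*16).astype(np.int32),1,shift=4)
    return im
def fit(name,masks,x0,z):
    """masks {cam:bool}; returns x,y,yaw, mean IoU"""
    big={c:cv2.resize(m.astype(np.uint8),None,fx=S,fy=S,interpolation=cv2.INTER_NEAREST) for c,m in masks.items()}
    def cost(p):
        s=0
        for c,b in big.items():
            a=sil(name,(p[0],p[1],z,p[2]/3),c);s-=(a&b).sum()/max(1,(a|b).sum())
        return s/len(big)
    x0=np.array([x0[0],x0[1],x0[2]*3])
    for k in(.02,.004):
        r=minimize(cost,x0,method='Nelder-Mead',options=dict(initial_simplex=x0+np.r_[[[0,0,0]],np.diag([k,k,k*15])],xatol=1e-4,fatol=1e-5,maxiter=150));x0=r.x
    return r.x[0],r.x[1],r.x[2]/3,-r.fun
def nearest(t,c,px):
    L=masks_of(t,c);return min(L,key=lambda d:np.hypot(*(np.array(d['at'])-px)))['pixels']
E
cat > m1.py <<'E'
from h import *
for c in CM: camera(c)
px={'roller':((150,183),(446,224),.029),'cradle':((266,243),(281,205),0),'holder':((356,257),(180,241),0),'key':((363,238),(173,243),.006),'board':((154,188),(434,232),0)}
y0={'roller':1.3,'cradle':-.1,'holder':0,'key':.4,'board':1.3}
y0['key']=-1.2;y0['roller']=-.2-.0;y0['board']=-.2
for n,(ps,pt,z) in px.items():
    mk={'scene':nearest(n,'scene',ps),'top':nearest(n,'top',pt)}
    g=back(pt,z+(.09 if n=='key' else 0),'top')
    for cams in(('scene','top'),('top',),('scene',)):
        best=max((fit(n,{c:mk[c] for c in cams},(g[0],g[1],a),z) for a in((y0[n],) if n=='cradle' else np.arange(0,3.1,.52))),key=lambda r:r[3])
        print(n,cams,np.round(best,4))
E
python3 m1.py
```

```text
roller ('scene', 'top') [ 0.5353 -0.3245 -0.2863  0.9088]
roller ('top',) [ 0.5379 -0.3247 -0.2942  0.9203]
roller ('scene',) [ 0.5301 -0.3239  2.8555  0.9312]
cradle ('scene', 'top') [ 0.5761  0.0366 -0.1006  0.9393]
cradle ('top',) [ 0.577   0.0361 -0.1044  0.981 ]
cradle ('scene',) [ 0.5704  0.0369 -0.1103  0.9425]
holder ('scene', 'top') [0.4897 0.354  3.1976 0.7393]
holder ('top',) [0.4902 0.3536 0.0596 0.7549]
holder ('scene',) [0.4856 0.3552 1.6172 0.7488]
key ('scene', 'top') [0.4893 0.3551 0.3901 0.7345]
key ('top',) [0.4901 0.3535 0.4224 0.7802]
key ('scene',) [0.4825 0.3538 0.3748 0.7708]
board ('scene', 'top') [ 0.5284 -0.3214  2.8506  0.6035]
board ('top',) [ 0.5297 -0.3221 -0.2926  0.6597]
board ('scene',) [ 0.5256 -0.3215  2.8497  0.5602]
```

Request:
{"api": "jog_arm", "payload": {"deltas": [[[-30.5,-32.2,0,0,0,0,85],[-30.5,-32.2,0,0,0,0,85],[-30.5,-32.2,0,0,0,0,85],[-30.5,-32.2,0,0,0,0,85],[-30.5,-32.2,0,0,0,0,85]]]}}

```text
clock: 1.9
eef_pos: [0.2505, 0.2754, 0.2299]
tool_rot: [0.149, 0.989, 0.001, 0.0]
ft_force: [1.5, 0.3, 1.0]
grip_width: 0.085
```

Request:
{"api": "jog_arm", "payload": {"deltas": [[[-30.5,-32.2,0,0,0,0,85],[-30.5,-32.2,0,0,0,0,85],[-30.5,-32.2,0,0,0,0,85],[-30.5,-32.2,0,0,0,0,85],[-30.5,-32.2,0,0,0,0,85]]]}}

```text
clock: 2.4
eef_pos: [0.3515, 0.0687, 0.2313]
tool_rot: [0.148, 0.989, 0.003, 0.003]
ft_force: [1.3, 0.7, 0.1]
grip_width: 0.0847
```

```bash
cat > go.py <<'E'
import sys
from workcell import get_obs
import numpy as np
from scipy.spatial.transform import Rotation as R
# usage: go.py x y z(mm) yaw(deg of tool x) -> tool-frame delta to a straight-down pose
x,y,z,yaw=map(float,sys.argv[1:5]);o=get_obs();r=R.from_quat(o['tool_rot']);p=np.array(o['eef_pos'])*1e3
t=R.from_euler('z',yaw,degrees=True)*R.from_euler('x',180,degrees=True)
X=r.as_matrix()[:,0]
print('t',o['clock'],'tcp',p.round(1),'toolx yaw',np.degrees(np.arctan2(X[1],X[0])).round(1),'grip',round(o['grip_width']*1e3,1),'j',np.round(o['joint_pos'],2),'F',np.round(o['ft_force'],1))
d=r.inv().apply(np.array([x,y,z])-p);print('delta tool mm',d.round(1),'norm',np.linalg.norm(d).round(0),'rotvec deg',np.degrees((r.inv()*t).as_rotvec()).round(1))
E
python3 go.py 536 -324.5 120 163.3
```

```text
t 2.4 tcp [351.5  68.7 231.3] toolx yaw 163.0 grip 84.7 j [ 0.19 -0.05 -0.32  1.29  0.    0.49] F [1.3 0.7 0.1]
delta tool mm [-290.7 -322.9  110.7] norm 448.0 rotvec deg [ 0.4  0.3 -0.3]
```

Request:
{"api": "jog_arm", "payload": {"deltas": [[[-29,-32.3,6,0,0,0,85],[-29,-32.3,8,0,0,0,85],[-29,-32.3,11,0,0,0,85],[-29,-32.3,11,0,0,0,85],[-29,-32.3,11,0,0,0,85]]]}}

```text
clock: 2.9
eef_pos: [0.448, -0.1379, 0.1863]
tool_rot: [0.149, 0.989, 0.004, 0.009]
ft_force: [0.3, 0.3, -0.2]
grip_width: 0.0849
```

Request:
{"api": "jog_arm", "payload": {"deltas": [[[-29,-32.3,11,0,0,0,85],[-29,-32.3,11,0,0,0,85],[-29,-32.3,11,0,0,0,85],[-29,-32.3,11,0,0,0,85],[-25,-28,9,0,0,0,85]]]}}

```text
clock: 3.4
eef_pos: [0.54, -0.3396, 0.1313]
tool_rot: [0.15, 0.989, 0.004, 0.009]
ft_force: [0.6, -0.5, 0.3]
grip_width: 0.0849
```

```bash
python3 go.py 536 -324.5 8 163.3; python3 - <<'E'
from h import *
im=camera('top').copy();cv2.imwrite('pics/t1.png',cv2.resize(im[150:300,360:510,::-1],(600,600),interpolation=cv2.INTER_CUBIC))
o=get_obs();print(proj(o['eef_pos'],'top'))
E
```

```text
t 3.4 tcp [ 540.  -339.6  131.3] toolx yaw 162.7 grip 84.9 j [-0.57  0.56  0.22  1.22  0.01 -0.27] F [ 0.6 -0.5  0.3]
delta tool mm [ 10.5  11.9 123.2] norm 124.0 rotvec deg [ 0.6  1.  -0.6]
[[466.69699116 222.66753124]]
```

View pics/t1.png

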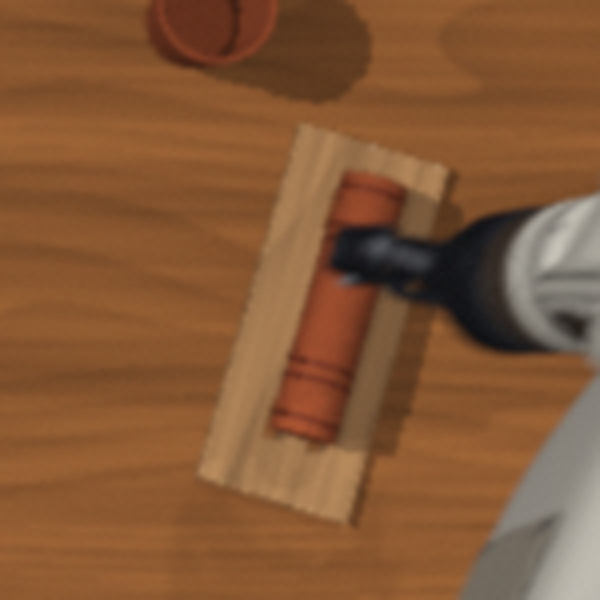

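Request:
{"api": "jog_arm", "payload": {"deltas": [[[3.5,4,20,0.6,1,-0.6,85],[3.5,4,20,0,0,0,85],[3.5,4,20,0,0,0,85],[0,0,20,0,0,0,85],[0,0,15,0,0,0,85]]]}}

```text
clock: 3.95
eef_pos: [0.5365, -0.3345, 0.0289]
tool_rot: [0.149, 0.989, -0.002, 0.001]
ft_force: [0.2, -1.0, -1.3]
grip_width: 0.085
```

```bash
python3 go.py 536 -324.5 8 163.3; python3 - <<'E'
from h import *
im=camera('scene').copy();cv2.imwrite('pics/s1.png',cv2.resize(im[110:260,80:260,::-1],(720,600),interpolation=cv2.INTER_CUBIC))
E
```

```text
t 3.95 tcp [ 536.5 -334.5   28.9] toolx yaw 162.8 grip 85.0 j [-0.56  0.64  0.08  1.   -0.   -0.26] F [ 0.2 -1.  -1.3]
delta tool mm [ 3.4  9.5 20.9] norm 23.0 rotvec deg [-0.2  0.1 -0.5]
```

View pics/s1.png

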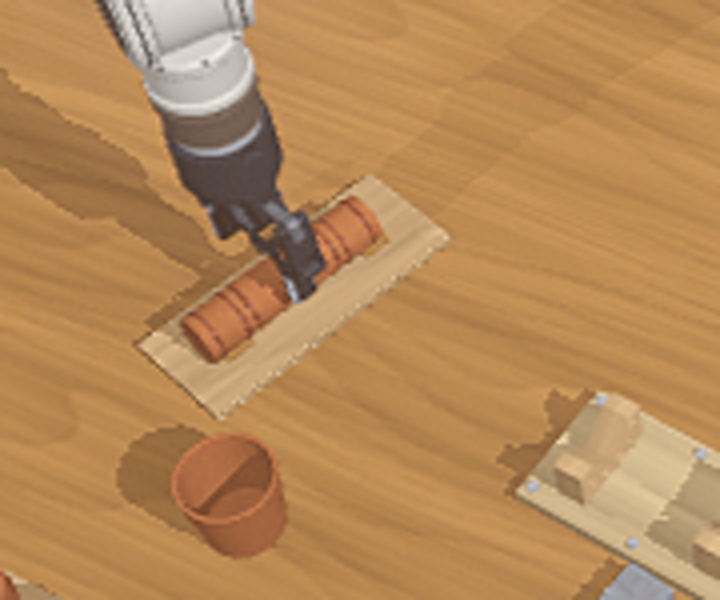

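The near finger comes down beside the roller's clear middle, with its tip at crop (305,290). I'll finish the descent and close.

Request:
{"api": "jog_arm", "payload": {"deltas": [[[2,5,8,0,0,-0.5,85],[2,5,8,0,0,0,85],[0,0,6,0,0,0,85],[0,0,0,0,0,0,60],[0,0,0,0,0,0,30]]]}}

```text
clock: 4.5
eef_pos: [0.5345, -0.3214, 0.0037]
tool_rot: [0.144, 0.99, -0.001, -0.001]
ft_force: [-0.7, -0.1, -0.0]
grip_width: 0.0583
```

Request:
{"api": "jog_arm", "payload": {"deltas": [[[0,0,0,0,0,0,30],[0,0,0,0,0,0,30],[0,0,0,0,0,0,30],[0,0,0,0,0,0,30],[0,0,0,0,0,0,30]]]}}

```text
clock: 5.0
eef_pos: [0.536, -0.3235, 0.0076]
tool_rot: [0.145, 0.989, -0.003, 0.002]
ft_force: [-0.2, 0.4, -3.5]
grip_width: 0.0405
```

```bash
python3 go.py 576.5 36.5 150 84.2
```

```text
t 5.0 tcp [ 536.  -323.5    7.6] toolx yaw 163.4 grip 40.5 j [-0.54  0.65  0.04  0.95 -0.   -0.25] F [-0.2  0.4 -3.5]
delta tool mm [  63.7  355.7 -144.8] norm 389.0 rotvec deg [-0.1  0.4 79.2]
```

Request:
{"api": "jog_arm", "payload": {"deltas": [[[0,0,-10,0,0,0,30],[0,0,-20,0,0,0,30],[0,0,-30,0,0,0,30],[0,0,-30,0,0,0,30],[0,0,-30,0,0,0,30]]]}}

```text
clock: 5.5
eef_pos: [0.5308, -0.3193, 0.1247]
tool_rot: [0.145, 0.989, 0.0, -0.007]
ft_force: [0.0, -0.4, -3.0]
grip_width: 0.0405
```

Request:
{"api": "jog_arm", "payload": {"deltas": [[[3,15,-20,0,0,0,30],[6,30,-10,0,0,0,30],[6.4,35.6,0,0,0,0,30],[6.4,35.6,0,0,0,0,30],[6.4,35.6,0,0,0,0,30]]]}}

```text
clock: 6.0
eef_pos: [0.5512, -0.1683, 0.1653]
tool_rot: [0.15, 0.989, -0.002, 0.001]
ft_force: [0.8, 0.4, -2.5]
grip_width: 0.0403
```

Request:
{"api": "jog_arm", "payload": {"deltas": [[[6.4,35.6,0,0,0,0,30],[6.4,35.6,0,0,0,0,30],[6.4,35.6,0,0,0,0,30],[6.4,35.6,0,0,0,0,30],[5,30,0,0,0,0,30]]]}}

```text
clock: 6.5
eef_pos: [0.5724, 0.0136, 0.1678]
tool_rot: [0.149, 0.989, -0.002, 0.002]
ft_force: [0.1, -0.2, -2.7]
grip_width: 0.0406
```

Request:
{"api": "jog_arm", "payload": {"deltas": [[[0,0,0,0,0,8,30],[0,0,0,0,0,8,30],[0,0,0,0,0,8,30],[0,0,0,0,0,8,30],[0,0,0,0,0,8,30]]]}}

```text
clock: 7.0
eef_pos: [0.5716, 0.0212, 0.1699]
tool_rot: [0.486, 0.874, -0.0, 0.002]
ft_force: [0.6, -0.4, -2.9]
grip_width: 0.0407
```

Request:
{"api": "jog_arm", "payload": {"deltas": [[[0,0,0,0,0,8,30],[0,0,0,0,0,8,30],[0,0,0,0,0,8,30],[0,0,0,0,0,8,30],[0,0,0,0,0,6,30]]]}}

```text
clock: 7.5
eef_pos: [0.5703, 0.0218, 0.172]
tool_rot: [0.753, 0.658, 0.0, 0.001]
ft_force: [-0.3, -0.4, -2.7]
grip_width: 0.0405
```

```bash
python3 go.py 576.5 36.5 90 84.2
```

```text
t 7.5 tcp [570.3  21.8 172. ] toolx yaw 82.3 grip 40.5 j [ 0.04  0.41  0.09  1.25 -0.    1.74] F [-0.3 -0.4 -2.7]
delta tool mm [15.5  4.  82. ] norm 84.0 rotvec deg [ 0.1  0.1 -1.9]
```

Request:
{"api": "jog_arm", "payload": {"deltas": [[[5,2,20,0,0,-1,30],[5,2,20,0,0,-0.9,30],[5,0,20,0,0,0,30],[0,0,10,0,0,0,30],[0,0,0,0,0,0,30]]]}}

```text
clock: 8.0
eef_pos: [0.5769, 0.0366, 0.1035]
tool_rot: [0.742, 0.67, 0.001, 0.002]
ft_force: [-0.6, -0.7, -3.0]
grip_width: 0.0406
```

```bash
python3 go.py 576.5 36.5 90 84.2; python3 - <<'E'
from h import *
im=camera('top').copy();z=get_obs()['eef_pos'][2]+.021
L=masks_of('roller','top');print([(d['conf'],d['at'],d['pixels'].sum()) for d in L])
print(fit('roller',{'top':L[0]['pixels']},(.576,.036,1.47),z))
for n,p in(('seat',[.5765,.0365,.055]),):print(n,proj(p,'top'))
cv2.imwrite('pics/t2.png',cv2.resize(im[140:280,200:360,::-1],(800,700)[:2],interpolation=cv2.INTER_CUBIC)[:600])
E
```

```text
t 8.0 tcp [576.9  36.6 103.5] toolx yaw 84.1 grip 40.6 j [ 0.06  0.47 -0.    1.09 -0.    1.74] F [-0.6 -0.7 -3. ]
delta tool mm [-0.1 -0.5 13.5] norm 13.0 rotvec deg [ 0.3  0.1 -0.1]
[(0.9, [282.3, 199.9], np.int64(402))]
(np.float64(0.5806178900503082), np.float64(0.04730965505094717), np.float64(1.4710992133935268), np.float64(0.3005698676588329))
seat [[302.83175666 207.86119943]]
```

View pics/t2.png

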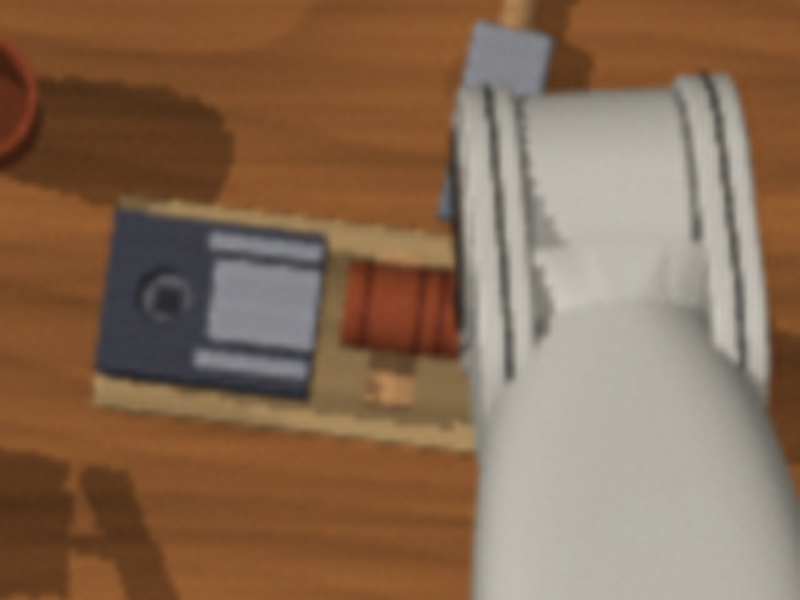

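```bash
python3 - <<'E'
from h import *
L=masks_of('roller','top')[0]['pixels'];ys,xs=np.nonzero(L);x0=xs.min()
print([(x,np.nonzero(L[:,x])[0][[0,-1]]) for x in range(x0,x0+8)])
a=np.radians(84.2);u=np.array([np.cos(a),np.sin(a)]);v=np.array([np.sin(a),-np.cos(a)])
for p in((x0-.5+.3,201.2),(200+345/5-.5,140+306/5-.5),(x0+15,proj([.5765+.06*u[0],.0365+.06*u[1],.125],'top')[0,1])):
    P=back(p,.1245,'top')[:2]-[.5765,.0365];print(p,'along',P@u,'across(x)',P@v)
# bore centre from picture crop (167,297)
p=(200+167/5-.5,140+297/5-.5);P=back(p,.07,'top')[:2]-[.5765,.0365];print('bore along',P@u,'across',P@v,back(p,.07,'top'))
E
```

```text
[(268, array([197, 208])), (269, array([194, 208])), (270, array([192, 208])), (271, array([192, 209])), (272, array([192, 209])), (273, array([192, 209])), (274, array([192, 209])), (275, array([192, 209]))]
(np.float64(267.8), 201.2) along 0.08715878545372817 across(x) -0.0005115007761421734
(268.5, 200.7) along 0.08566300846698102 across(x) 0.0008538602128436117
(np.int64(283), np.float64(202.30842280695694)) along 0.05136480531673526 across(x) 0.0010654302210178208
bore along 0.17367896993240778 across 0.00048169935788771516 [0.59453059 0.20924118 0.07      ]
```

The fit agrees with the picture: the roller's left end is at cradle y ≈ 86 mm (85 expected), across ≈ +1 mm, and the bore is at y ≈ 174 mm. Lowering now.

Request:
{"api": "jog_arm", "payload": {"deltas": [[[0,0,15,0.3,0,0,30],[0,0,15,0,0,0,30],[0,0,15,0,0,0,30],[0,0,10,0,0,0,30],[0,0,4,0,0,0,30]]]}}

```text
clock: 8.65
eef_pos: [0.583, 0.0358, 0.0473]
tool_rot: [0.743, 0.669, 0.005, 0.005]
ft_force: [0.2, 0.5, -3.2]
grip_width: 0.0404
```

```bash
python3 go.py 576.5 36.0 33.6 84.2
```

```text
t 8.65 tcp [583.   35.8  47.3] toolx yaw 84.1 grip 40.4 j [ 0.06  0.53 -0.06  0.96 -0.    1.74] F [ 0.2  0.5 -3.2]
delta tool mm [-0.5 -6.7 13.7] norm 15.0 rotvec deg [ 0.8 -0.1 -0.1]
```

Request:
{"api": "jog_arm", "payload": {"deltas": [[[0,-6.5,0,0.8,0,0,30],[0,0,3,0,0,0,30],[0,0,3,0,0,0,30],[0,0,0,0,0,0,30]]]}}

```text
clock: 9.05
eef_pos: [0.5765, 0.0364, 0.0413]
tool_rot: [0.743, 0.669, 0.0, -0.001]
ft_force: [1.0, -0.2, -3.1]
grip_width: 0.0405
```

```bash
python3 go.py 576.5 36.0 33.6 84.2
```

```text
t 9.05 tcp [576.5  36.4  41.3] toolx yaw 84.0 grip 40.5 j [ 0.06  0.54 -0.07  0.96  0.    1.74] F [ 1.  -0.2 -3.1]
delta tool mm [-0.4  0.   7.7] norm 8.0 rotvec deg [-0.1 -0.1 -0.2]
```

Request:
{"api": "jog_arm", "payload": {"deltas": [[[0,0,3,0,0,0,30],[0,0,2,0,0,0,30],[0,0,1,0,0,0,30],[0,0,1,0,0,0,30],[0,0,0,0,0,0,30]]]}}

```text
clock: 9.55
eef_pos: [0.5775, 0.0366, 0.0353]
tool_rot: [0.743, 0.669, 0.001, 0.0]
ft_force: [0.3, -0.7, -1.6]
grip_width: 0.0408
```

```bash
python3 go.py 576.5 36.0 33.6 84.2
```

```text
t 9.55 tcp [577.5  36.6  35.3] toolx yaw 84.0 grip 40.8 j [ 0.06  0.54 -0.08  0.94  0.    1.74] F [ 0.3 -0.7 -1.6]
delta tool mm [-0.7 -0.9  1.7] norm 2.0 rotvec deg [ 0.1 -0.1 -0.2]
```

Request:
{"api": "jog_arm", "payload": {"deltas": [[[0,-0.5,1,0,0,0,30],[0,0,1,0,0,0,30],[0,0,0,0,0,0,30]]]}}

```text
clock: 9.85
eef_pos: [0.5771, 0.0366, 0.0349]
tool_rot: [0.743, 0.669, 0.002, 0.001]
ft_force: [-0.5, -0.1, -1.7]
grip_width: 0.0407
```

Request:
{"api": "jog_arm", "payload": {"deltas": [[[0,0,0,0,0,0,43],[0,0,0,0,0,0,50],[0,0,0,0,0,0,60],[0,0,0,0,0,0,75],[0,0,0,0,0,0,75]]]}}

```text
clock: 10.35
eef_pos: [0.5788, 0.0367, 0.0354]
tool_rot: [0.743, 0.669, 0.003, 0.001]
ft_force: [0.7, 0.5, 0.0]
grip_width: 0.0749
```

Request:
{"api": "jog_arm", "payload": {"deltas": [[[0,0,0,0,0,0,75],[0,0,0,0,0,0,75],[0,0,-10,0,0,0,75],[0,0,-20,0,0,0,75],[0,0,-20,0,0,0,75]]]}}

```text
clock: 10.85
eef_pos: [0.576, 0.0365, 0.0846]
tool_rot: [0.743, 0.669, 0.0, -0.001]
ft_force: [1.4, -0.1, 1.0]
grip_width: 0.075
```

Request:
{"api": "jog_arm", "payload": {"deltas": [[[0,0,-25,0,0,0,75],[0,0,-25,0,0,0,75],[0,0,-25,0,0,0,75],[0,0,-25,0,0,0,75],[0,0,0,0,0,0,75]]]}}

```text
clock: 11.35
eef_pos: [0.5776, 0.0364, 0.1956]
tool_rot: [0.743, 0.669, 0.004, 0.002]
ft_force: [0.7, 0.4, 0.9]
grip_width: 0.0751
```

```bash
python3 go.py 490 354 180 -67.1; python3 -c "
from workcell import *;print(get_obs())"
```

```text
t 11.35 tcp [577.6  36.4 195.6] toolx yaw 84.0 grip 75.1 j [0.06 0.41 0.15 1.3  0.   1.74] F [0.7 0.4 0.9]
delta tool mm [ 306.7 -120.2   15.5] norm 330.0 rotvec deg [-1.000e-01 -6.000e-01  1.511e+02]
{'clock': 11.35, 'joint_pos': array([6.22650138e-02, 4.07089677e-01, 1.46148906e-01, 1.30202315e+00,
       1.39585864e-03, 1.73702912e+00]), 'joint_vel': array([-0.00124252,  0.0175945 , -0.04357307, -0.01836151, -0.00098797,
        0.00038408]), 'tau': array([-6.26490455e-04, -4.40027332e+01,  2.44242615e+01,  5.57786096e-01,
        4.34388465e-03, -1.47686828e-04]), 'eef_pos': array([0.5775549 , 0.03643247, 0.19555083]), 'tool_rot': array([0.74288548, 0.66940671, 0.00350083, 0.00188888]), 'ft_force': array([0.67717388, 0.39311422, 0.94107001]), 'ft_torque': array([-0.01485612,  0.03175714,  0.00537072]), 'grip_width': 0.0750697057641378}
```

Request:
{"api": "jog_arm", "payload": {"deltas": [[[34,-13.3,0,0,0,0,60],[34,-13.3,0,0,0,0,60],[34,-13.3,0,0,0,0,60],[34,-13.3,0,0,0,0,60],[34,-13.3,0,0,0,0,60]]]}}

```text
clock: 11.85
eef_pos: [0.5298, 0.2126, 0.1964]
tool_rot: [0.747, 0.665, 0.005, 0.004]
ft_force: [0.2, -0.3, -0.4]
grip_width: 0.0597
```

Request:
{"api": "jog_arm", "payload": {"deltas": [[[34,-13.3,0,0,0,0,60],[34,-13.3,0,0,0,0,60],[34,-13.3,0,0,0,0,60],[34,-13.3,0,0,0,0,60],[0,0,0,0,0,-8.5,60]]]}}

```text
clock: 12.35
eef_pos: [0.4871, 0.3627, 0.1938]
tool_rot: [0.692, 0.722, 0.003, 0.003]
ft_force: [0.0, 0.2, 0.4]
grip_width: 0.06
```

Request:
{"api": "jog_arm", "payload": {"deltas": [[[0,0,0,0,0,-8.5,60],[0,0,0,0,0,-8.5,60],[0,0,0,0,0,-8.5,60],[0,0,0,0,0,-8.5,60],[0,0,0,0,0,-8.5,60]]]}}

```text
clock: 12.85
eef_pos: [0.4837, 0.3645, 0.1906]
tool_rot: [0.381, 0.925, -0.001, 0.002]
ft_force: [0.1, -0.6, -0.4]
grip_width: 0.06
```

Request:
{"api": "jog_arm", "payload": {"deltas": [[[0,0,0,0,0,-8.5,60],[0,0,0,0,0,-8.5,60],[0,0,0,0,0,-8.5,60],[0,0,0,0,0,-8.5,60],[0,0,0,0,0,-8.5,60]]]}}

```text
clock: 13.35
eef_pos: [0.4818, 0.3632, 0.1878]
tool_rot: [0.016, 1.0, -0.003, -0.0]
ft_force: [-0.5, -0.0, 0.2]
grip_width: 0.0599
```

Request:
{"api": "jog_arm", "payload": {"deltas": [[[0,0,0,0,0,-8.5,60],[0,0,0,0,0,-8.5,60],[0,0,0,0,0,-8.5,60],[0,0,0,0,0,0,60]]]}}

```text
clock: 13.75
eef_pos: [0.4803, 0.3622, 0.1857]
tool_rot: [-0.207, 0.978, -0.004, -0.003]
ft_force: [-0.2, -0.1, 0.4]
grip_width: 0.06
```

```bash
python3 go.py 489 354 120 203; python3 - <<'E'
from h import *
im=camera('top');L=masks_of('roller','top');m=max(L,key=lambda d:d['conf']);print([(d['conf'],d['at']) for d in L])
r=fit('roller',{'top':m['pixels']},(.576,.036,1.47),.055);print('roller',np.round(r,4))
mc=nearest('cradle','top',(281,205));r=fit('cradle',{'top':mc|m['pixels']},(.577,.036,-.1),0);print('cradle',np.round(r,4))
print([(d['conf'],d['at']) for d in masks_of('key','top')])
a=cv2.resize(im[170:300,110:250,::-1],(560,520),interpolation=cv2.INTER_CUBIC);cv2.imwrite('pics/t3.png',a)
E
```

```text
t 13.75 tcp [480.3 362.2 185.7] toolx yaw -156.1 grip 60.0 j [ 0.65  0.47  0.22  1.33 -0.    0.23] F [-0.2 -0.1  0.4]
delta tool mm [ -5.  -10.5  65.7] norm 67.0 rotvec deg [-0.4 -0.4  0.9]
[(0.79, [303.4, 206.9])]
roller [0.577  0.0377 1.4647 0.9566]
cradle [ 0.5768  0.0359 -0.1087  0.9791]
[(0.79, [109.5, 184.5]), (0.65, [176.9, 247.6])]
```

View pics/t3.png

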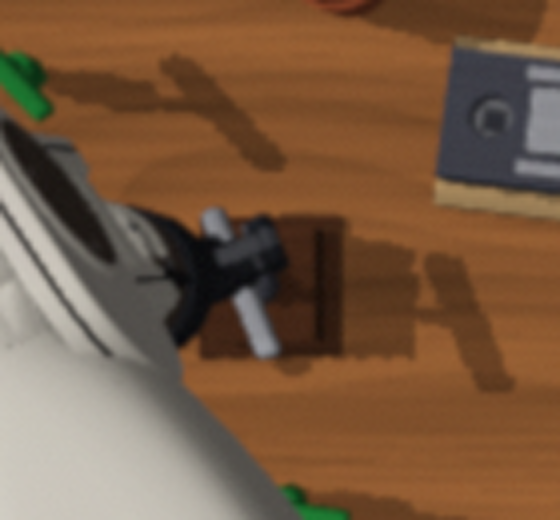

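The roller lies in the blocks at (577.0, 37.7), with the seat at (576.8, 35.9) and angles agreeing. The bar ends are at crop (213,213) and (265,352).

```bash
python3 - <<'E'
from h import *
A=back((110+213/4-.4,170+213/4-.4),.101,'top');B=back((110+265/4-.4,170+352/4-.4),.101,'top')
c=(A+B)/2;d=A-B;print(A,B,c,np.hypot(*d[:2]),np.degrees(np.arctan2(d[1],d[0])))
E
python3 go.py 490 354 110 200
```

```text
[0.53139228 0.37225355 0.101     ] [0.44949756 0.33889753 0.101     ] [0.49044492 0.35557554 0.101     ] 0.08842719635794834 22.161250899848746
t 13.95 tcp [480.6 362.3 186. ] toolx yaw -156.2 grip 60.0 j [ 0.65  0.47  0.22  1.33 -0.    0.23] F [-0.1 -0.3 -0.9]
delta tool mm [ -5.7 -10.9  76. ] norm 77.0 rotvec deg [-0.4 -0.3  3.8]
```

Request:
{"api": "jog_arm", "payload": {"deltas": [[[-5.5,-10,10,0,0,1.3,60],[0,0,20,0,0,0,60],[0,0,15,0,0,0,60],[0,0,5,0,0,0,60]]]}}

```text
clock: 14.35
eef_pos: [0.4924, 0.3537, 0.1341]
tool_rot: [-0.191, 0.982, -0.004, -0.0]
ft_force: [-0.7, -0.6, 0.1]
grip_width: 0.0604
```

```bash
python3 go.py 490 355 82 202.5
```

```text
t 14.35 tcp [492.4 353.7 134.1] toolx yaw -158.0 grip 60.4 j [ 0.63  0.51  0.14  1.21 -0.01  0.24] F [-0.7 -0.6  0.1]
delta tool mm [ 1.6  2.4 52.1] norm 52.0 rotvec deg [-0.4 -0.1 -0.5]
```

Request:
{"api": "jog_arm", "payload": {"deltas": [[[1.6,2.4,15,-0.4,0,-0.5,60],[0,0,15,0,0,0,60],[0,0,12,0,0,0,60],[0,0,8,0,0,0,60],[0,0,1,0,0,0,60]]]}}

```text
clock: 14.85
eef_pos: [0.4914, 0.3533, 0.0795]
tool_rot: [-0.192, 0.981, -0.001, -0.001]
ft_force: [-0.7, 0.7, -0.1]
grip_width: 0.0598
```

```bash
python3 go.py 490 355 82 202.5
```

```text
t 14.85 tcp [491.4 353.3  79.5] toolx yaw -157.9 grip 59.8 j [0.62 0.55 0.06 1.08 0.   0.24] F [-0.7  0.7 -0.1]
delta tool mm [ 0.7  2.1 -2.5] norm 3.0 rotvec deg [-0.  -0.2 -0.4]
```

Close on the bar.

Request:
{"api": "jog_arm", "payload": {"deltas": [[[0.7,2,-2,0,0,-0.4,40],[0,0,0,0,0,0,25],[0,0,0,0,0,0,18],[0,0,0,0,0,0,5],[0,0,0,0,0,0,5]]]}}

```text
clock: 15.35
eef_pos: [0.491, 0.3559, 0.0836]
tool_rot: [-0.195, 0.981, 0.0, 0.0]
ft_force: [1.6, -0.2, -1.6]
grip_width: 0.0126
```

Request:
{"api": "jog_arm", "payload": {"deltas": [[[0,0,0,0,0,0,5],[0,0,0,0,0,0,5],[0,0,0,0,0,0,5],[0,0,-3,0,0,0,5],[0,0,-10,0,0,0,5]]]}}

```text
clock: 15.85
eef_pos: [0.4895, 0.3548, 0.095]
tool_rot: [-0.195, 0.981, -0.001, -0.002]
ft_force: [-0.1, 0.2, -3.1]
grip_width: 0.0126
```

Request:
{"api": "jog_arm", "payload": {"deltas": [[[0,0,-15,0,0,0,5],[0,0,-20,0,0,0,5],[0,0,-20,0,0,0,5],[0,0,-20,0,0,0,5],[0,0,-20,0,0,0,5]]]}}

```text
clock: 16.35
eef_pos: [0.4885, 0.354, 0.1941]
tool_rot: [-0.195, 0.981, -0.002, -0.004]
ft_force: [0.5, 0.6, -2.2]
grip_width: 0.0133
```

```bash
python3 go.py 594 209 172 160
```

```text
t 16.35 tcp [488.5 354.  194.1] toolx yaw -157.5 grip 13.3 j [0.63 0.47 0.24 1.35 0.   0.23] F [ 0.5  0.6 -2.2]
delta tool mm [ -42.1 -174.3   22.1] norm 181.0 rotvec deg [-0.3 -0.4 42.5]
```

Request:
{"api": "jog_arm", "payload": {"deltas": [[[-7,-30,0,0,0,0,5],[-8,-35,0,0,0,0,5],[-8,-35,0,0,0,0,5],[-8,-35,0,0,0,0,5],[-6,-25,0,0,0,0,5]]]}}

```text
clock: 16.85
eef_pos: [0.5877, 0.2225, 0.2043]
tool_rot: [-0.2, 0.98, 0.001, 0.002]
ft_force: [-0.4, -0.2, -1.6]
grip_width: 0.0126
```

Request:
{"api": "jog_arm", "payload": {"deltas": [[[0,0,0,0,0,8.5,5],[0,0,0,0,0,8.5,5],[0,0,0,0,0,8.5,5],[0,0,0,0,0,8.5,5],[0,0,0,0,0,8.3,5]]]}}

```text
clock: 17.35
eef_pos: [0.5911, 0.2165, 0.2081]
tool_rot: [0.175, 0.985, 0.002, 0.003]
ft_force: [0.6, 0.4, -1.9]
grip_width: 0.0127
```

```bash
python3 go.py 594 209 165 160
```

```text
t 17.35 tcp [591.1 216.5 208.1] toolx yaw 159.8 grip 12.7 j [0.35 0.51 0.33 1.39 0.   0.7 ] F [ 0.6  0.4 -1.9]
delta tool mm [-5.1 -6.3 43.1] norm 44.0 rotvec deg [ 0.3  0.3 -0.2]
```

Request:
{"api": "jog_arm", "payload": {"deltas": [[[-2.5,-3,20,0.3,0.3,-0.2,5],[-2.5,-3,15,0,0,0,5],[0,0,8,0,0,0,5],[0,0,0,0,0,0,5]]]}}

```text
clock: 17.75
eef_pos: [0.5948, 0.2093, 0.1678]
tool_rot: [0.175, 0.985, 0.001, 0.002]
ft_force: [-1.4, -0.1, -2.3]
grip_width: 0.0128
```

```bash
python3 go.py 594 209 165 160; python3 - <<'E'
from h import *
a=camera('top');b=camera('scene')
A=cv2.resize(a[150:250,190:290,::-1],(600,600),interpolation=cv2.INTER_CUBIC)
B=cv2.resize(b[190:280,250:340,::-1],(600,600),interpolation=cv2.INTER_CUBIC)
cv2.imwrite('pics/ts.png',cv2.resize(np.hstack([A,B]),(800,400)))
cv2.imwrite('pics/top5.png',a[:,:,::-1]);cv2.imwrite('pics/scene5.png',b[:,:,::-1])
for c in CM: print(c,[(round(d['conf'],2),np.round(d['at'],1),d['pixels'].sum()) for d in masks_of('key',c)],proj([.594,.209,.07],c))
E
```

```text
t 17.75 tcp [594.8 209.3 167.8] toolx yaw 159.9 grip 12.8 j [ 0.34  0.53  0.27  1.3  -0.    0.69] F [-1.4 -0.1 -2.3]
delta tool mm [ 0.6 -0.6  2.8] norm 3.0 rotvec deg [ 0.2  0.2 -0.1]
scene [(0.64, array([405.3, 262.7]), np.int64(276)), (0.63, array([402.4, 304.5]), np.int64(327)), (0.56, array([297.8, 237. ]), np.int64(168)), (0.53, array([372.8, 203.8]), np.int64(274))] [[297.92265099 253.41747617]]
top [(0.69, array([179.5, 300.2]), np.int64(304)), (0.59, array([122. , 237.8]), np.int64(278)), (0.55, array([109.1, 182. ]), np.int64(288)), (0.38, array([257.1, 202.2]), np.int64(102))] [[232.99378427 199.11680518]]
```

View pics/ts.png

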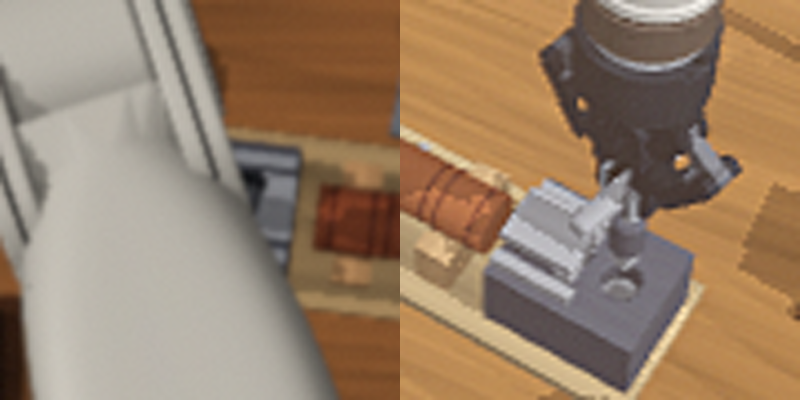

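```bash
python3 - <<'E'
from h import *
im=cv2.imread('pics/scene5.png');x0,y0,k=272,205,11
c=cv2.resize(im[y0:y0+60,x0:x0+55],None,fx=k,fy=k,interpolation=cv2.INTER_CUBIC)
def dr(P,col):
    h=((proj(P,'scene')+.5-[x0,y0])*k);h=cv2.convexHull(h.astype(np.float32));cv2.polylines(c,[np.round(h).astype(int)],True,col,1)
pose=(.5948,.2093,.0915,np.radians(-20.1))
for P,col in zip([box(-47.5,47.5,-7,7,88,102),cyl(11,20,55),box(-4.5,4.5,-4.5,4.5,0,5)],[(0,255,0),(0,255,0),(0,255,0)]): dr(tf(P,*pose),col)
dr(tf(cyl(12.25,70,70.01),.594,.209,0,0),(0,0,255))
cv2.imwrite('pics/ov.png',cv2.resize(c,(550,600)))
E
```

```text
(no output)
```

View pics/ov.png

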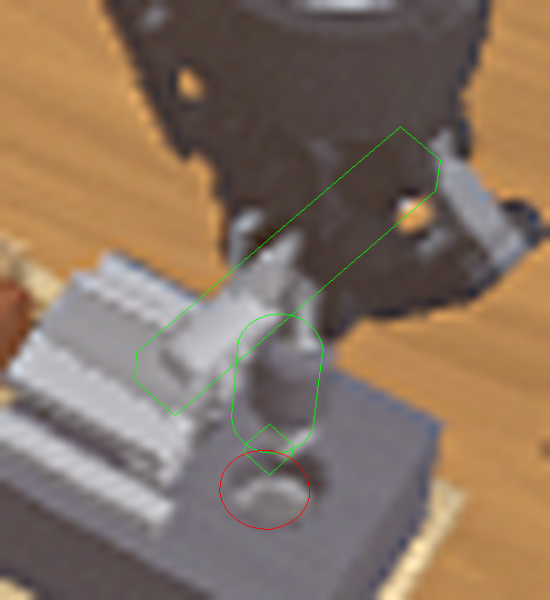

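Request:
{"api": "jog_arm", "payload": {"deltas": [[[0,-0.6,8,0.2,0.2,0,5],[0,0,6,0,0,0,5],[0,0,2,0,0,0,5],[0,0,0,0,0,0,5]]]}}

```text
clock: 18.35
eef_pos: [0.5965, 0.21, 0.154]
tool_rot: [0.174, 0.985, 0.001, 0.003]
ft_force: [-0.8, -0.7, -1.9]
grip_width: 0.0129
```

```bash
python3 go.py 594 209 150 160; python3 - <<'E'
from h import *
im=camera('scene')[:,:,::-1];cv2.imwrite('pics/scene6.png',im);x0,y0,k=272,215,12
c=cv2.resize(im[y0:y0+50,x0:x0+50],None,fx=k,fy=k,interpolation=cv2.INTER_LANCZOS4)
c=cv2.LUT(c,np.clip((np.arange(256)/255.)**.6*300-20,0,255).astype(np.uint8))
for i in range(0,50,5): cv2.putText(c,str(x0+i),(i*k,10),0,.35,(0,255,255));cv2.putText(c,str(y0+i),(0,i*k+6),0,.35,(0,255,255))
cv2.imwrite('pics/ov2.png',c)
p=np.array(get_obs()['eef_pos']);yaw=np.radians(-20)
for z,n in((0,'tip'),(.02,'collar bot'),(.055,'collar top'),(.095,'bar')): print(n,proj([p[0],p[1],p[2]-.0763+z],'scene'))
print(proj(tf(np.array([[.0475,0,.095],[-.0475,0,.095]]),p[0],p[1],p[2]-.0763,yaw),'scene'))
print('bore',proj([.594,.209,.07],'scene'),'jac px/mm x,y,z',[(proj(np.array([.594,.209,.07])+d,'scene')-proj([.594,.209,.07],'scene')).round(3)/1 for d in np.eye(3)*1e-3])
E
```

```text
t 18.35 tcp [596.5 210.  154. ] toolx yaw 159.9 grip 12.9 j [ 0.34  0.54  0.25  1.27 -0.    0.69] F [-0.8 -0.7 -1.9]
delta tool mm [ 2.1 -1.8  4. ] norm 5.0 rotvec deg [ 0.2  0.3 -0.1]
tip [[298.03369154 252.9189957 ]]
collar bot [[298.43392729 249.31385277]]
collar top [[299.16151375 242.76008247]]
bar [[300.03831038 234.86229427]]
[[286.87959142 246.28048973]
 [312.78869093 223.79842568]]
bore [[297.92265099 253.41747617]] jac px/mm x,y,z [array([[-0.148,  0.291]]), array([[0.336, 0.141]]), array([[ 0.02 , -0.176]])]
```

View pics/ov2.png

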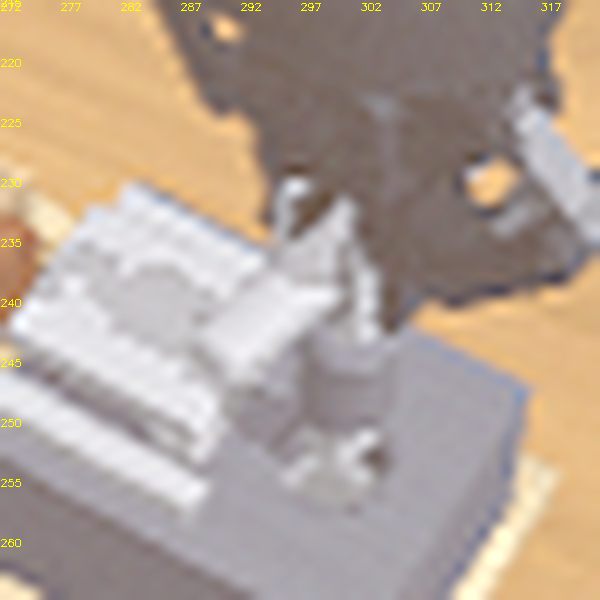

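```bash
python3 - <<'E'
from h import *
t=cv2.imread('pics/top0.png');s=cv2.imread('pics/scene0.png')
# bar in top0: bright low-saturation pixels
r=t[218:266,155:190].astype(int);sat=r.max(2)-r.min(2)
m=((r.mean(2)>95)&(sat<50)).astype(np.uint8)
n,l,st,ce=cv2.connectedComponentsWithStats(m);i=1+st[1:,4].argmax();ys,xs=np.nonzero(l==i);pts=np.c_[xs+155,ys+218].astype(float)
W=np.array([back(p,.105,'top')[:2] for p in pts]);c=W.mean(0);u=np.linalg.svd(W-c)[2][0];a=(W-c)@u
print('bar area',len(W),'c',c,'yaw',np.degrees(np.arctan2(u[1],u[0])),'along',a.min(),a.max(),'mid',c+u*(a.min()+a.max())/2)
for n,im,p0,cam in(('top',t,(233,199),'top'),('scene',s,(299,253),'scene')):
    g=im.mean(2);w=g[p0[1]-7:p0[1]+8,p0[0]-8:p0[0]+9];print(n);print(w.round().astype(int))
E
python3 go.py 594.5 209 150 160
```

```text
bar area 205 c [0.4894733  0.35533947] yaw -155.86761913393914 along -0.048232634378879126 0.04664193307604122 mid [0.49019914 0.35566465]
top
[[ 67  67  67  67  67  66  65  64  63  65  67  66  67  68  67  66  66]
 [ 67  68  67  66  65  62  56  57  56  60  62  67  66  66  63  67  68]
 [ 68  68  66  64  57  50  49  54  57  59  62  64  67  67  67  66  69]
 [ 69  69  65  55  45  50  67  83  89  86  81  72  68  67  67  67  71]
 [ 69  65  60  47  51  69  80  88  93  94  94  87  79  71  68  65  69]
 [ 69  64  56  50  69  82  76  69  72  75  79  84  83  74  68  65  72]
 [ 66  63  51  60  86  86  67  55  53  56  59  74  83  76  68  68  75]
 [ 66  61  53  66  93  83  62  49  48  50  53  68  87  77  69  67  81]
 [ 67  61  54  64  89  79  56  48  48  47  52  71  87  75  68  68  87]
 [ 67  65  59  63  84  73  56  51  49  48  53  72  81  72  67  69  91]
 [ 68  67  63  61  71  70  71  65  59  54  55  67  71  69  67  70  98]
 [ 66  68  66  63  64  68  81  80  74  65  61  66  68  67  68  71 103]
 [ 67  66  66  66  64  66  69  70  66  65  66  67  66  66  67  73 102]
 [ 67  67  68  67  67  65  65  65 
[... 664 characters left out ...]
6  86 116 120 119]
 [118 120 121 116 136 158 137 117 123 135 155 150  91 105 119 120 119]
 [119 117 115 118 125 137 122 118 116 118 129 127 109 118 117 116 116]
 [119 121 118 118 116 109 110 120 120 120 119 116 110 118 122 119 118]
 [116 118 122 119 120 116 109 110 113 112  98 115 122 121 119 119 120]
 [116 117 117 119 121 122 119 118 117 120 122 119 120 119 121 119 121]
 [117 117 117 116 118 118 122 120 118 115 117 119 119 119 120 121 122]
 [120 117 117 117 118 118 118 122 120 121 119 118 119 119 119 121 120]]
t 18.4 tcp [596.6 210.  154.2] toolx yaw 159.9 grip 13.0 j [ 0.34  0.54  0.25  1.27 -0.    0.69] F [-1.3  0.6 -2.5]
delta tool mm [ 1.6 -1.7  4.2] norm 5.0 rotvec deg [ 0.2  0.3 -0.1]
```

Request:
{"api": "jog_arm", "payload": {"deltas": [[[0,0,5,0.2,0.3,0,5],[0,0,4,0,0,0,5],[0,0,4,0,0,0,5],[0,0,0,0,0,0,5]]]}}

```text
clock: 18.8
eef_pos: [0.5967, 0.21, 0.1401]
tool_rot: [0.174, 0.985, -0.0, -0.0]
ft_force: [1.2, 0.1, -1.3]
grip_width: 0.0129
```

```bash
python3 go.py 596.5 210.3 136 160
```

```text
t 18.8 tcp [596.7 210.  140.1] toolx yaw 159.9 grip 12.9 j [ 0.34  0.55  0.23  1.25 -0.    0.69] F [ 1.2  0.1 -1.3]
delta tool mm [0.3 0.2 4.1] norm 4.0 rotvec deg [-0.  -0.  -0.1]
```

Request:
{"api": "jog_arm", "payload": {"deltas": [[[0,0,3,0,0,0,5],[0,0,3,0,0,0,5],[0,0,3,0,0,0,5],[0,0,0,0,0,0,5]]]}}

```text
clock: 19.2
eef_pos: [0.5967, 0.21, 0.1302]
tool_rot: [0.174, 0.985, -0.0, -0.0]
ft_force: [-0.6, -0.5, -2.4]
grip_width: 0.0125
```

```bash
python3 go.py 596.5 210.3 128 160
```

```text
t 19.2 tcp [596.7 210.  130.2] toolx yaw 159.9 grip 12.5 j [ 0.34  0.56  0.22  1.23 -0.    0.69] F [-0.6 -0.5 -2.4]
delta tool mm [0.3 0.2 2.2] norm 2.0 rotvec deg [-0.  -0.  -0.1]
```

Request:
{"api": "jog_arm", "payload": {"deltas": [[[0,0,2,0,0,0,5],[0,0,2,0,0,0,5],[0,0,0,0,0,0,5]]]}}

```text
clock: 19.5
eef_pos: [0.5968, 0.2101, 0.126]
tool_rot: [0.174, 0.985, -0.0, -0.0]
ft_force: [0.5, 0.9, -2.3]
grip_width: 0.0132
```

Request:
{"api": "jog_arm", "payload": {"deltas": [[[0,0,1.5,0,0,0,5],[0,0,1.5,0,0,0,5],[0,0,0,0,0,0,5]]]}}

```text
clock: 19.8
eef_pos: [0.5968, 0.2099, 0.123]
tool_rot: [0.174, 0.985, -0.0, -0.0]
ft_force: [-0.0, -1.1, -2.8]
grip_width: 0.013
```

```bash
python3 go.py 596.5 210.3 106 160
```

```text
t 19.8 tcp [596.8 209.9 123. ] toolx yaw 159.9 grip 13.0 j [ 0.34  0.56  0.2   1.21 -0.    0.69] F [-0.  -1.1 -2.8]
delta tool mm [ 0.4  0.3 17. ] norm 17.0 rotvec deg [-0.   0.  -0.1]
```

Request:
{"api": "jog_arm", "payload": {"deltas": [[[0,0,1.5,0,0,0,5],[0,0,1.5,0,0,0,5],[0,0,0,0,0,0,5]]]}}

```text
clock: 20.1
eef_pos: [0.5967, 0.2096, 0.12]
tool_rot: [0.174, 0.985, -0.0, 0.0]
ft_force: [-1.0, -1.0, -2.5]
grip_width: 0.0127
```

Request:
{"api": "jog_arm", "payload": {"deltas": [[[0,0,1.5,0,0,0,5],[0,0,1.5,0,0,0,5],[0,0,0,0,0,0,5]]]}}

```text
clock: 20.4
eef_pos: [0.5966, 0.2095, 0.1166]
tool_rot: [0.174, 0.985, -0.001, -0.0]
ft_force: [-0.2, -0.8, -1.6]
grip_width: 0.0127
```

```bash
python3 go.py 596.5 210.3 106 160
```

```text
t 20.4 tcp [596.6 209.5 116.6] toolx yaw 159.9 grip 12.7 j [ 0.34  0.57  0.19  1.2  -0.    0.69] F [-0.2 -0.8 -1.6]
delta tool mm [ 0.3  0.7 10.6] norm 11.0 rotvec deg [-0.1  0.  -0.1]
```

Request:
{"api": "jog_arm", "payload": {"deltas": [[[0,0,2,0,0,0,5],[0,0,2,0,0,0,5],[0,0,0,0,0,0,5]]]}}

```text
clock: 20.7
eef_pos: [0.5965, 0.2095, 0.1121]
tool_rot: [0.174, 0.985, -0.001, -0.0]
ft_force: [-0.1, -0.1, -3.2]
grip_width: 0.0128
```

Request:
{"api": "jog_arm", "payload": {"deltas": [[[0,0,2,0,0,0,5],[0,0,2,0,0,0,5],[0,0,0,0,0,0,5]]]}}

```text
clock: 21.0
eef_pos: [0.5965, 0.2095, 0.1077]
tool_rot: [0.174, 0.985, -0.001, -0.0]
ft_force: [-0.2, -0.2, -2.2]
grip_width: 0.0127
```

```bash
python3 go.py 596.5 210.3 106 160
```

```text
t 21.0 tcp [596.5 209.5 107.7] toolx yaw 159.9 grip 12.7 j [ 0.34  0.57  0.18  1.18 -0.    0.69] F [-0.2 -0.2 -2.2]
delta tool mm [0.3 0.8 1.7] norm 2.0 rotvec deg [-0.1 -0.  -0.1]
```

Request:
{"api": "jog_arm", "payload": {"deltas": [[[0,0,1,0,0,0,5],[0,0,1,0,0,0,5],[0,0,0,0,0,0,5]]]}}

```text
clock: 21.3
eef_pos: [0.5968, 0.2095, 0.1074]
tool_rot: [0.174, 0.985, -0.0, 0.0]
ft_force: [-1.6, -2.1, -2.9]
grip_width: 0.0129
```

Request:
{"api": "jog_arm", "payload": {"deltas": [[[0,0,1,0,0,0,5],[0,0,1,0,0,0,5],[0,0,0,0,0,0,5]]]}}

```text
clock: 21.6
eef_pos: [0.5968, 0.2095, 0.1073]
tool_rot: [0.174, 0.985, 0.0, 0.001]
ft_force: [-1.5, -0.4, -0.5]
grip_width: 0.0127
```

Request:
{"api": "jog_arm", "payload": {"deltas": [[[0,0,3,0,0,0,5],[0,0,3,0,0,0,5]]]}}

```text
clock: 21.8
eef_pos: [0.5979, 0.2097, 0.107]
tool_rot: [0.174, 0.985, 0.001, 0.004]
ft_force: [-7.3, -3.0, 17.5]
grip_width: 0.013
```

Request:
{"api": "jog_arm", "payload": {"deltas": [[[0,0,0,0,0,0,16],[0,0,0,0,0,0,24],[0,0,0,0,0,0,35],[0,0,0,0,0,0,35],[0,0,0,0,0,0,35]]]}}

```text
clock: 22.3
eef_pos: [0.6, 0.2109, 0.1073]
tool_rot: [0.174, 0.985, 0.003, 0.006]
ft_force: [-0.0, 0.0, 0.1]
grip_width: 0.0351
```

```bash
python3 go.py 596.5 209.5 106 160
```

```text
t 22.3 tcp [600.  210.9 107.3] toolx yaw 159.9 grip 35.1 j [ 0.34  0.57  0.18  1.16 -0.    0.69] F [-0.   0.   0.1]
delta tool mm [ 2.8 -2.5  1.3] norm 4.0 rotvec deg [ 0.4  0.6 -0.1]
```

Request:
{"api": "jog_arm", "payload": {"deltas": [[[2.8,-2.5,-3,0.4,0.6,0,40],[0,0,-15,0,0,0,45],[0,0,-20,0,0,0,45],[0,0,-15,0,0,0,45],[0,0,0,0,0,-8.5,45]]]}}

```text
clock: 22.8
eef_pos: [0.5947, 0.2088, 0.1601]
tool_rot: [0.099, 0.995, -0.001, -0.004]
ft_force: [0.5, -0.0, -0.1]
grip_width: 0.0452
```

Request:
{"api": "jog_arm", "payload": {"deltas": [[[0,0,0,0,0,-8.5,45],[0,0,0,0,0,-8.5,45],[0,0,0,0,0,-8.5,45],[0,0,0,0,0,-8.5,45],[0,0,0,0,0,-8.5,45]]]}}

```text
clock: 23.3
eef_pos: [0.5946, 0.2087, 0.1615]
tool_rot: [-0.274, 0.962, 0.0, -0.005]
ft_force: [-0.7, -0.8, 0.4]
grip_width: 0.0448
```

Request:
{"api": "jog_arm", "payload": {"deltas": [[[0,0,0,0,0,-8.5,45],[0,0,0,0,0,-8.5,45],[0,0,0,0,0,-8.5,45],[0,0,0,0,0,-8.5,45],[0,0,0,0,0,-8.5,45]]]}}

```text
clock: 23.8
eef_pos: [0.5937, 0.2083, 0.1614]
tool_rot: [-0.607, 0.795, 0.003, -0.006]
ft_force: [0.2, -1.3, 0.8]
grip_width: 0.0452
```

Request:
{"api": "jog_arm", "payload": {"deltas": [[[0,0,0,0,0,-8.5,45],[0,0,0,0,0,-8.5,45],[0,0,0,0,0,-8.5,45],[0,0,0,0,0,-8.5,45],[0,0,0,0,0,-8.5,45]]]}}

```text
clock: 24.3
eef_pos: [0.5928, 0.2079, 0.1613]
tool_rot: [0.856, -0.517, -0.006, 0.006]
ft_force: [0.6, 0.2, -1.0]
grip_width: 0.0452
```

```bash
python3 go.py 596.5 209.5 107 -20; python3 - <<'E'
from h import *
im=camera('scene')[:,:,::-1];x0,y0,k=267,210,11
c=cv2.resize(im[y0:y0+54,x0:x0+60],None,fx=k,fy=k,interpolation=cv2.INTER_LANCZOS4)
for i in range(0,60,5): cv2.putText(c,str(x0+i),(i*k,10),0,.35,(0,255,255))
for i in range(0,50,5): cv2.putText(c,str(y0+i),(0,i*k+6),0,.35,(0,255,255))
cv2.imwrite('pics/s7.png',c)
for n,p in(('bar',[.5965,.2095,.125]),('collar top',[.5965,.2095,.085])):print(n,proj(p,'scene'))
E
```

```text
t 24.3 tcp [592.8 207.9 161.3] toolx yaw -62.3 grip 45.2 j [ 0.34  0.54  0.28  1.32  0.   -1.72] F [ 0.6  0.2 -1. ]
delta tool mm [ 0.5 -4.9 54.2] norm 54.0 rotvec deg [  0.8   0.6 -42.3]
bar [[298.83002161 244.16543406]]
collar top [[298.01495043 251.55036248]]
```

View pics/s7.png

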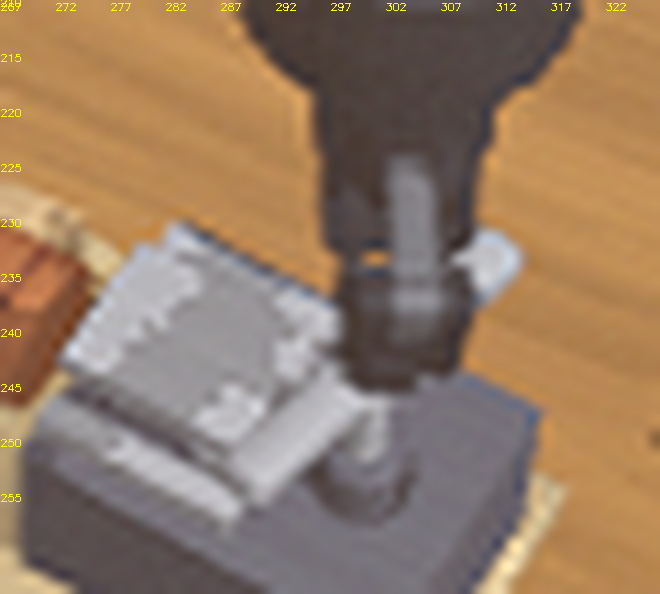

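The key stands home: the collar top shows just above the block at (300,252), and the bar runs from (289,253) to (313,234). I'll finish the half turn, then re-grip.

Request:
{"api": "jog_arm", "payload": {"deltas": [[[0,0,0,0,0,-8.5,45],[0,0,0,0,0,-8.5,45],[0,0,0,0,0,-8.5,45],[0,0,0,0,0,-8.5,45],[0,0,0,0,0,-8.3,45]]]}}

```text
clock: 24.85
eef_pos: [0.5922, 0.2076, 0.1611]
tool_rot: [0.985, -0.17, -0.009, 0.004]
ft_force: [0.5, -0.3, -0.5]
grip_width: 0.0449
```

```bash
python3 go.py 596.5 209.5 109 -20
```

```text
t 24.85 tcp [592.2 207.6 161.1] toolx yaw -19.6 grip 44.9 j [ 0.34  0.55  0.28  1.32  0.   -2.46] F [ 0.5 -0.3 -0.5]
delta tool mm [ 4.3 -3.8 52. ] norm 52.0 rotvec deg [0.6 1.  0.4]
```

Request:
{"api": "jog_arm", "payload": {"deltas": [[[4,-3.8,0,0.6,1,0.4,45],[0,0,15,0,0,0,45],[0,0,15,0,0,0,45],[0,0,12,0,0,0,45],[0,0,6,0,0,0,45]]]}}

```text
clock: 25.35
eef_pos: [0.5996, 0.2108, 0.1133]
tool_rot: [0.983, -0.184, 0.004, -0.001]
ft_force: [0.3, 0.1, 0.1]
grip_width: 0.0449
```

```bash
python3 go.py 596.5 209.5 109 -20
```

```text
t 25.35 tcp [599.6 210.8 113.3] toolx yaw -21.2 grip 44.9 j [ 0.34  0.57  0.19  1.18 -0.   -2.43] F [0.3 0.1 0.1]
delta tool mm [-2.4  2.3  4.3] norm 5.0 rotvec deg [-0.2 -0.4 -1.2]
```

Request:
{"api": "jog_arm", "payload": {"deltas": [[[-2.4,2.3,3,-0.2,-0.4,-1.2,45],[0,0,0,0,0,0,30],[0,0,0,0,0,0,20],[0,0,0,0,0,0,5],[0,0,0,0,0,0,5]]]}}

```text
clock: 25.85
eef_pos: [0.5959, 0.2093, 0.1098]
tool_rot: [0.985, -0.175, -0.001, 0.0]
ft_force: [0.5, -0.1, -2.6]
grip_width: 0.0125
```

Request:
{"api": "jog_arm", "payload": {"deltas": [[[0,0,0,0,0,0,5],[0,0,0,0,0,0,5],[0,0,0,0,0,3,5],[0,0,0,0,0,3,5]]]}}

```text
clock: 26.25
eef_pos: [0.5955, 0.2089, 0.1097]
tool_rot: [0.974, -0.228, -0.001, 0.001]
ft_force: [-0.6, -0.3, -1.1]
grip_width: 0.0128
```

```bash
python3 go.py 596.5 209.5 109 -20;python3 -c "
from workcell import *;print(get_obs()['ft_torque'])"
```

```text
t 26.25 tcp [595.5 208.9 109.7] toolx yaw -26.4 grip 12.8 j [ 0.34  0.57  0.18  1.19  0.   -2.34] F [-0.6 -0.3 -1.1]
delta tool mm [ 0.7 -1.   0.7] norm 1.0 rotvec deg [ 0.1  0.1 -6.4]
[-0.25302221  0.18400942 -0.04368946]
```

Request:
{"api": "jog_arm", "payload": {"deltas": [[[0,0,0,0,0,7,5],[0,0,0,0,0,7,5],[0,0,0,0,0,7,5],[0,0,0,0,0,7,5],[0,0,0,0,0,7,5]]]}}

```text
clock: 26.75
eef_pos: [0.5945, 0.2078, 0.1098]
tool_rot: [0.854, -0.52, -0.001, 0.003]
ft_force: [-0.2, -0.7, -1.7]
grip_width: 0.013
```

```bash
python3 go.py 596.5 209.5 109.5 -20;python3 -c "
from workcell import *;print(get_obs()['ft_torque'])"
```

```text
t 26.75 tcp [594.5 207.8 109.8] toolx yaw -62.7 grip 13.0 j [ 0.34  0.57  0.18  1.19 -0.   -1.71] F [-0.2 -0.7 -1.7]
delta tool mm [-0.6 -2.5  0.3] norm 3.0 rotvec deg [  0.3   0.1 -42.7]
[-0.04249341  0.17242698  0.15782591]
```

Request:
{"api": "jog_arm", "payload": {"deltas": [[[-0.3,-1.2,0,0,0,7,5],[0,0,0,0,0,7,5],[0,0,0,0,0,7,5],[0,0,0,0,0,7,5],[0,0,0,0,0,7,5]]]}}

```text
clock: 27.25
eef_pos: [0.5932, 0.2076, 0.1098]
tool_rot: [-0.649, 0.761, 0.001, -0.005]
ft_force: [-0.8, -0.4, -1.6]
grip_width: 0.0128
```

```bash
python3 go.py 596.2 209.2 109.5 -20;python3 -c "
from workcell import *;print(get_obs()['ft_torque'])"
```

```text
t 27.25 tcp [593.2 207.6 109.8] toolx yaw -99.1 grip 12.8 j [ 0.34  0.57  0.18  1.19 -0.   -1.07] F [-0.8 -0.4 -1.6]
delta tool mm [-2.1 -2.7  0.2] norm 3.0 rotvec deg [  0.7  -0.  -79.1]
[-0.01217396  0.2127203   0.18602507]
```

Request:
{"api": "jog_arm", "payload": {"deltas": [[[-0.6,-0.8,0,0.5,0,7,5],[-0.5,-0.6,0,0,0,7,5],[0,0,0,0,0,7,5],[0,0,0,0,0,7,5],[0,0,0,0,0,7,5]]]}}

```text
clock: 27.75
eef_pos: [0.5916, 0.2084, 0.1098]
tool_rot: [-0.379, 0.925, -0.002, -0.005]
ft_force: [0.3, 0.5, -2.2]
grip_width: 0.0125
```

```bash
python3 go.py 595.5 209 109.5 -20;python3 -c "
from workcell import *;print(get_obs()['ft_torque'])"
```

```text
t 27.75 tcp [591.6 208.4 109.8] toolx yaw -135.4 grip 12.5 j [ 0.34  0.57  0.18  1.19 -0.01 -0.44] F [ 0.3  0.5 -2.2]
delta tool mm [-3.2 -2.3  0.2] norm 4.0 rotvec deg [   0.6   -0.4 -115.4]
[0.11994385 0.09624022 0.12392057]
```

The TCP traces a circle about (593.5, 210.3), with the bar held 2.7 mm off centre. The arm follows without side force, so I need no corrections.

Request:
{"api": "jog_arm", "payload": {"deltas": [[[0,0,0,0.5,-0.4,7,5],[0,0,0,0,0,7,5],[0,0,0,0,0,7,5],[0,0,0,0,0,7,5],[0,0,0,0,0,7,5]]]}}

```text
clock: 28.25
eef_pos: [0.5903, 0.2096, 0.1097]
tool_rot: [-0.072, 0.997, -0.004, 0.001]
ft_force: [0.5, -0.1, -1.6]
grip_width: 0.0123
```

Request:
{"api": "jog_arm", "payload": {"deltas": [[[0,0,0,0,0,7,5],[0,0,0,0,0,7,5],[0,0,0,0,0,7,5],[0,0,0,0,0,7,5],[0,0,0,0,0,7,5]]]}}

```text
clock: 28.75
eef_pos: [0.5904, 0.211, 0.1098]
tool_rot: [0.243, 0.97, -0.002, 0.002]
ft_force: [-0.6, 1.3, -2.8]
grip_width: 0.013
```

```bash
python3 go.py 593.5 210.3 109.5 -20;python3 -c "
from workcell import *;print(get_obs()['ft_torque'])"
```

```text
t 28.75 tcp [590.4 211.  109.8] toolx yaw 151.9 grip 13.0 j [ 0.35  0.56  0.16  1.17 -0.01  0.84] F [-0.6  1.3 -2.8]
delta tool mm [-3.   0.8  0.3] norm 3.0 rotvec deg [  0.4   0.3 171.9]
[ 0.14690113 -0.03770772  0.13286223]
```

Request:
{"api": "jog_arm", "payload": {"deltas": [[[0,0,0,0,0,7,5],[0,0,0,0,0,7,5],[0,0,0,0,0,7,5],[0,0,0,0,0,7,5],[0,0,0,0,0,5,5]]]}}

```text
clock: 29.25
eef_pos: [0.5913, 0.2121, 0.1097]
tool_rot: [0.518, 0.855, -0.0, 0.003]
ft_force: [0.9, -0.3, -2.5]
grip_width: 0.0122
```

Request:
{"api": "jog_arm", "payload": {"deltas": [[[0,0,0,0,0,3,5],[0,0,0,0,0,3,5],[0,0,0,0,0,3,5]]]}}

```text
clock: 29.55
eef_pos: [0.5917, 0.2122, 0.1097]
tool_rot: [0.586, 0.81, 0.0, 0.003]
ft_force: [-0.5, -0.7, -2.0]
grip_width: 0.0127
```

```bash
python3 go.py 593.5 210.3 109.5 -20;python3 -c "
from workcell import *;print(get_obs()['ft_torque'])"
```

```text
t 29.55 tcp [591.7 212.2 109.7] toolx yaw 108.2 grip 12.7 j [ 0.35  0.56  0.17  1.17 -0.01  1.6 ] F [-0.5 -0.7 -2. ]
delta tool mm [-2.4  1.1  0.3] norm 3.0 rotvec deg [ 5.000e-01 -1.000e-01  1.283e+02]
[-0.03971352 -0.0417443   0.0991179 ]
```

Request:
{"api": "jog_arm", "payload": {"deltas": [[[0,0,0,0,0,3,5],[0,0,0,0,0,3,5],[0,0,0,0,0,0,5]]]}}

```text
clock: 29.85
eef_pos: [0.5919, 0.2124, 0.1098]
tool_rot: [0.629, 0.777, 0.0, 0.003]
ft_force: [0.6, -0.4, -2.0]
grip_width: 0.0126
```

```bash
python3 go.py 593.5 210.3 109.5 -20;python3 -c "
from workcell import *;print(get_obs()['ft_torque'])"
```

```text
t 29.85 tcp [591.9 212.4 109.8] toolx yaw 102.0 grip 12.6 j [ 0.35  0.56  0.17  1.17 -0.01  1.71] F [ 0.6 -0.4 -2. ]
delta tool mm [-2.4  1.1  0.3] norm 3.0 rotvec deg [ 5.00e-01 -1.00e-01  1.22e+02]
[-0.03329679  0.02552492  0.11310173]
```

Request:
{"api": "jog_arm", "payload": {"deltas": [[[0,0,0,0,0,3,5],[0,0,0,0,0,3,5],[0,0,0,0,0,0,5]]]}}

```text
clock: 30.15
eef_pos: [0.5922, 0.2124, 0.1098]
tool_rot: [0.669, 0.744, 0.001, 0.004]
ft_force: [1.1, 0.6, -2.1]
grip_width: 0.013
```

```bash
python3 go.py 593.5 210.3 109.5 -20;python3 -c "
from workcell import *;print(get_obs()['ft_torque'])"
```

```text
t 30.15 tcp [592.2 212.4 109.8] toolx yaw 96.1 grip 13.0 j [ 0.35  0.56  0.17  1.17 -0.01  1.81] F [ 1.1  0.6 -2.1]
delta tool mm [-2.2  1.1  0.3] norm 3.0 rotvec deg [  0.5  -0.2 116.1]
[0.02006188 0.08265023 0.06439444]
```

Request:
{"api": "jog_arm", "payload": {"deltas": [[[0,0,0,0,0,4,5],[0,0,0,0,0,4,5],[0,0,0,0,0,4,5]]]}}

```text
clock: 30.45
eef_pos: [0.5925, 0.2125, 0.1098]
tool_rot: [0.742, 0.67, 0.001, 0.004]
ft_force: [1.3, 0.1, -2.2]
grip_width: 0.0129
```

```bash
python3 go.py 593.5 210.3 109.5 -20;python3 - <<'E'
from h import *
print(get_obs()['ft_torque'])
im=camera('scene')[:,:,::-1];x0,y0,k=252,205,10
c=cv2.resize(im[y0:y0+60,x0:x0+75],None,fx=k,fy=k,interpolation=cv2.INTER_LANCZOS4)
cv2.imwrite('pics/s8.png',c)
E
```

```text
t 30.45 tcp [592.5 212.5 109.8] toolx yaw 84.1 grip 12.9 j [ 0.35  0.56  0.17  1.17 -0.01  2.02] F [ 1.3  0.1 -2.2]
delta tool mm [-2.1  1.2  0.3] norm 2.0 rotvec deg [  0.5  -0.3 104.1]
[ 0.00947613 -0.0688709   0.51268988]
```

View pics/s8.png

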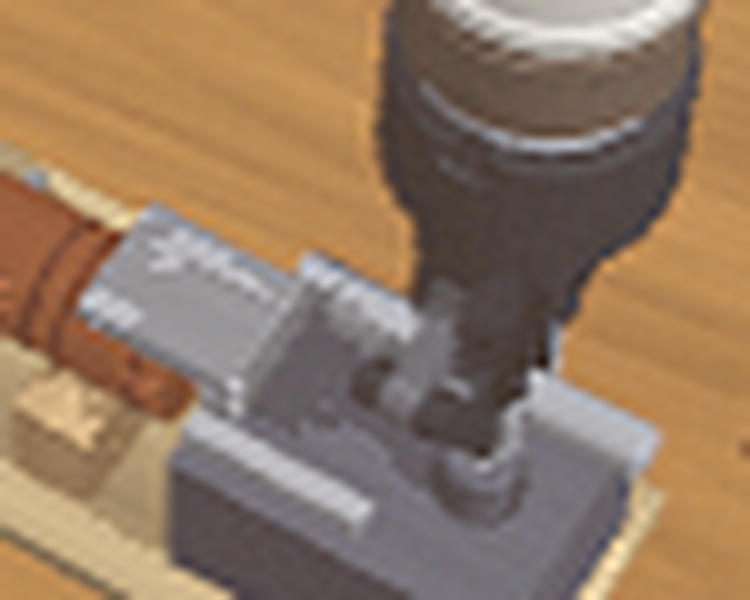

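The keeper now reaches over the roller, with its front edge at crop (80–235, 300–400). The torque jumped from 0.1 to 0.5 N m, so the screw is at its stop. Relax, let go and rise.

Request:
{"api": "jog_arm", "payload": {"deltas": [[[0,0,0,0,0,-1,5],[0,0,0,0,0,0,16],[0,0,0,0,0,0,25],[0,0,0,0,0,0,45],[0,0,0,0,0,0,45]]]}}

```text
clock: 31.0
eef_pos: [0.5934, 0.2128, 0.1111]
tool_rot: [0.735, 0.678, 0.003, 0.004]
ft_force: [-0.2, -0.7, -0.1]
grip_width: 0.0448
```

```bash
python3 go.py 592.5 212.5 160 85
```

```text
t 31.0 tcp [593.4 212.8 111.1] toolx yaw 85.4 grip 44.8 j [ 0.35  0.56  0.17  1.17 -0.01  2.  ] F [-0.2 -0.7 -0.1]
delta tool mm [ -0.5  -0.3 -48.9] norm 49.0 rotvec deg [0.6 0.1 0.4]
```

Request:
{"api": "jog_arm", "payload": {"deltas": [[[0,0,-10,0.5,0,0,45],[0,0,-20,0,0,0,45],[0,0,-25,0,0,0,45],[0,0,-30,0,0,0,45],[0,0,-30,0,0,0,45]]]}}

```text
clock: 31.5
eef_pos: [0.5902, 0.212, 0.2244]
tool_rot: [0.734, 0.679, -0.006, -0.001]
ft_force: [0.1, 0.3, 0.6]
grip_width: 0.045
```

Request:
{"api": "jog_arm", "payload": {"deltas": [[[0,-35,0,0,0,0,45],[0,-40,0,0,0,0,45],[0,-40,0,0,0,0,45],[0,-40,0,0,0,0,45],[0,-40,0,0,0,0,45]]]}}

```text
clock: 32.0
eef_pos: [0.3995, 0.2292, 0.2311]
tool_rot: [0.736, 0.677, 0.004, 0.002]
ft_force: [-0.3, 1.5, 1.0]
grip_width: 0.045
```

Request:
{"api": "jog_arm", "payload": {"deltas": [[[0,0,0,0,0,0,45],[0,0,0,0,0,0,45],[0,0,0,0,0,0,45]]]}}

```text
clock: 32.3
eef_pos: [0.3952, 0.2291, 0.2326]
tool_rot: [0.734, 0.679, 0.005, 0.002]
ft_force: [0.5, 0.6, -0.1]
grip_width: 0.0451
```

```bash
python3 go.py 390 212 240 85; python3 - <<'E'
from h import *
a=camera('top');b=camera('scene')
m=masks_of('roller','top')[0]['pixels']
A=cv2.resize(a[150:250,210:330,::-1],(480,400),interpolation=cv2.INTER_CUBIC)
B=cv2.resize(b[200:280,240:320,::-1],(400,400),interpolation=cv2.INTER_CUBIC)
cv2.imwrite('pics/fin.png',cv2.resize(np.hstack([A,B]),(800,364)))
ys,xs=np.nonzero(m);print('roller px',xs.min(),xs.max(),ys.min(),ys.max())
e=tf(np.array([[0,.085,0],[0,-.085,0],[0,.058,.034]]),.5768,.0360,.055,-.1);print('expected roller ends, keeper tip(4.2)',proj(e,'top'))
print('screw axis bar',proj([.5938,.210,.125],'top'),'scene',proj([.5938,.210,.125],'scene'))
E
```

```text
t 32.3 tcp [395.2 229.1 232.6] toolx yaw 85.5 grip 45.1 j [ 0.53  0.15 -0.11  1.31 -0.    2.18] F [ 0.5  0.6 -0.1]
delta tool mm [-17.5  -3.8  -7.5] norm 19.0 rotvec deg [ 0.5 -0.2  0.5]
roller px 278 336 197 219
expected roller ends, keeper tip(4.2) [[269.01308916 203.80186403]
 [337.03105741 211.68323076]
 [280.07631846 203.76039231]]
screw axis bar [[230.93147473 196.77937661]] scene [[299.41868954 243.43105157]]
```

View pics/fin.png

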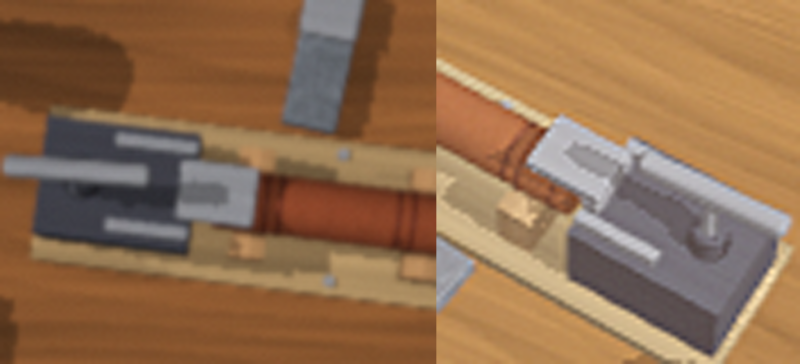

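The final top view shows the keeper's front edge at column ≈280.4, against 280.1 expected at the stop. The bar centre is at (230.9, 196.4), against (230.9, 196.8) for an upright key, and the roller lies in both V-blocks. Handing in.

```bash
python3 -c "
from workcell import *;print(job_done())"
```

```text
the job is handed in; nothing more can be done
None
```

I laid the roller across the two V-blocks and stood the steel key in the clamp screw. I then turned the screw clockwise to its stop in one re-grip, and handed the job in at about 32 s. `job_done` gives no verdict, so what follows is from my own checks.

**Checks that passed:**
- **Roller:** after release it lay at (577.0, 37.7) mm by the top camera, with the fitted seat at (576.8, 35.9). At the end its free end was within 1 px of where it should be.
- **Key home:** it went in until it hit a firm stop (17 N), with the TCP within about 1 mm of the expected height. In the last picture the bar centre was within 0.5 px of an upright key.
- **Screw at its stop:** the torque rose from 0.1 to 0.5 N m, and the keeper's front edge was within about 1 mm of its end position over the roller.
- **Clear of everything:** the gripper ended about 0.2 m away from the key, open and touching nothing.

**Checks that disagreed:**
- **Cameras:** the scene camera placed things up to 7 mm off the top camera in x. I relied on the top camera and on touch instead.
- **Bore position:** the circle the hand traced while turning put the screw axis about 3 mm from where the hand had been at insertion. The bar was held about 2.7 mm off its centre at the re-grip, but this caused no side force.
- **Turn angle:** the stop came about 18° of hand turn later than I had worked out, even allowing for the key's play. Slip in the fingers is the likely cause, but I did not confirm it.

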